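# Run a wooden plaque through the table-top printing press

## Robot

A 6-joint arm with a two-finger parallel gripper is mounted at the origin on the work surface. World frame = base frame: x ahead of the robot, y to its left, z up, the work surface at z = 0. Lengths are in m, angles in rad, forces in N, time in s.
With the tool pointing down it reaches from about 0.25 to 0.725 m from the base axis. Payload 4 kg.
Tool frame: the origin (TCP) lies at the very end of the fingers, on their centre line; the grasp point (between the pads) lies 19 mm behind it; z points along the fingers, y is the direction in which the jaws open and shut (so a half turn about z gives the same grasp; the last joint's range is limited). The gripper opens to 85 mm and grips with 20 to 120 N. Pads are 22 mm wide; open, the fingers measure 114 mm over their backs; the gripper's body (76 mm by 85 mm) begins 54 mm behind the grasp point. The pads swing forward as they close: fully open they stand 13 mm farther back than shut.
Start: joints at [-1.293, 0.241, 0.005, 1.335, 0, 1.571], TCP at [0.137, -0.481, 0.231] pointing down, gripper open.
Joint ranges: [-2.72, 2.72], [-1.05, 1.87], [-1.09, 1.28], [-1.99, 2.15], [-1.42, 1.44], [-3.14, 3.14]. Speed limits (rad/s): [2.79, 2.79, 3.14, 3.14, 3.14, 3.14].

## Interface

Orientations are given as a rotation vector (axis times angle).
In Python, from workcell import robot gives the robot as it stands.
- The arm moves only by the tool drive_tool, never from a script. Its argument "deltas" is a list of rows, each a list of 5 numbers: the opening in per cent of the stroke, from 0 (shut) to 100 (fully open), then the shift along the world's x, y, z in mm, then the turn about the world's z in rad. A call has 1 to 8 rows; each row shifts and turns the commanded pose from where the row before left it; what a row does not reach is not made up. A row lasts 1/12 s, in which the tool goes at most 41.7 mm and 7.16 degrees, less where a joint would pass 70% of its speed; a pose out of reach is approached as far as the arm can. A call with a gripper value outside its range is refused whole. The fingers move at their own pace and stop on an object; "squeeze" is the grip in N (left out, the last holds). Time passes only in rows, so rows that do not move let the fingers close. It gives the time, the measured TCP pose, the force and the opening at its end, in the units of the state.
- robot.get_obs(): the state, without advancing time (a new reading comes with each control period).
- robot.capture(name): name is "scene" or "top" or "wrist"; returns the picture (420x560x3 uint8, red, green, blue); there is no depth.
- robot.camera_model(name): a dict with "mtx" (3x3 intrinsics, pixels), "view" (4x4, takes a point from world to camera coordinates). Camera axes: x right, y up, looking along -z (the intrinsics and any distortion apply to the point x, -y, -z); pixel columns grow to the right and rows downward; lengths in m; the calibration is good to about 2 mm. The wrist camera is an equidistant fisheye: a pixel r from the principal point sees the ray r / f radians off the axis. A picture is of the moment at which its call begins: read the wrist's pose just before it. camera_model takes no time and is no camera call; for the wrist camera it gives the pose at the moment of the call.
- robot.finish_job(): hands the job in, once; it reports no verdict.
The state is a dict: "time_s": time; "q": joint angles; "qvel": joint speeds; "tau": joint torques, N m; "position": TCP position; "tool_rot": TCP orientation; "contact_force": force on the tool from outside, world axes, zero at the start; "ft_torque": the same for the moment, N m; "gripper_width": finger opening in m.
Only numpy, scipy, OpenCV 4.12 (cv2) and the standard library are available. Lean on these libraries where they do the work, as an engineer would, in place of code of your own. Each camera call takes 0.05 s, during which the arm holds its last target.

## Task

Print the oblong wooden plaque: take it from the table easel, lay it down flat and gently on the inked block on the press bed, inside its four steel corners and with the same face up, and let go of it. Then crank the handwheel clockwise, grasp after grasp, so that the bed carries the plaque under the roller and out on the left, and stop with the centre line of the bed level with the two brass pointers there. Drive the bed with the handwheel only, leave the plaque alone once it is on its way through, and do not disturb the arched blank on the easel or knock over the bottles.

Things in the scene. Friction and masses are not known exactly. Their poses are not given: they have to be found in the camera images.
- plaque: oblong plywood plaque with square corners, 120 x 60 x 14 mm, 60 to 100 g, on the left or right half of the easel's slope, lower end on the ledge, long sides free. Origin: centre of its underside; x along the 120 mm (up the slope at the start), y along the 60 mm, z out of its upper face.
- arched: the other blank on the easel, not wanted: plywood with one rounded end, 120 x 84 x 14 mm, its middle about 120 mm to the side of the plaque's. Origin: on its underside, 60 mm from its straight lower end; axes as for the plaque.
- register (a point): middle of the top of the inked lino block on the bed, where the middle of the plaque's underside belongs; travels with the bed, axes as for press. The block is 112 (x) x 48 (y) mm, its top 20 mm above the bed plate. The corners rise 9 mm above it and enclose 125 (x) x 65 (y) mm: the plaque has 2.5 mm of play each way. At the start it is 102 to 122 mm right of the roller.
- roller (a point): fixed point straight below the middle of the roller's axis, at the height of the block's top; axes as for press. The roller is 70 mm in diameter, 176 mm long (x); its lowest line is 16.5 mm above this point, so the plaque passes below it with 2.5 mm to spare if it lies flat.
- pointer (a point): tip of the fixed brass pointer at the bed's edge nearer the robot (a twin stands at the far edge), 80 mm left (y) of the roller, given at the height of the block's top; axes as for press. The bed is to stop with its centre line here, that is with register and pointer at equal y in the axes of the press.
- hub (a point): fixed point on the handwheel's axis in the middle plane of its rim; axes as for press (wheel upright, facing the robot, axis along x). Steel, no crank handle. Round rim bar 16 mm thick on a circle of 105 mm radius; 4 spokes 11 mm thick. Hub 52 mm across. The cheek's face is 53 mm behind the rim's plane, its top 45 mm above the axis: the upper rim can be pinched front to back anywhere.
- wheel (a joint): angle of the handwheel (rad), growing clockwise as seen from the robot (top of the wheel to the right, -y). Geared to the bed: each rad moves it 35 mm to the left (+y). It turns stiffly (about 0.55 N m, 5 N at the rim) and stays where it is left; stops at -1.0 and 7.2 rad. The bed stands at the pointer at 5.49 rad.
- bed: sliding bed of the press: plate 170 (x) x 280 (y) x 14 mm, with a dark line on both edges at its middle, and on it the fixed block and four angle-steel corners, 29 mm high. The corners leave the block's long sides open over the middle 85 mm. Origin: middle of the plate's upper face, 20 mm below register; axes as for press.
- paint_a: small paint bottle, 38 mm across, 85 mm tall, standing between the robot and the press; origin: centre of its underside.
- paint_b: small paint bottle, 38 mm across, 85 mm tall, standing behind the press; origin: centre of its underside.
- paint_c: small paint bottle, 38 mm across, 85 mm tall, standing at the left; origin: centre of its underside.
- wine: painted wine bottle, 76 mm across, 290 mm tall, standing at the right; origin: centre of its underside.
- easel: fixed wooden table easel, 240 mm wide (y), 150 mm high. Its face slopes at 40 degrees, rising away from the robot (+x); a ledge along its foot stands 14 mm off the face. Origin: centre of its underside.
- press: fixed table-top printing press; origin: centre of its underside; z up, x across the bed and away from the robot, y to the left along the bed's travel. The bed's upper face is 80 mm up. Two cheeks, 100 mm wide (y), stand 204 mm apart at either end of the roller (x = -102 and 102 mm), with a tie bar between them; 211 mm high over all, the wheel excepted.
Mind the look-alikes: they are no part of the job. What is shaped like the plaque but blue or pink is not meant.

How it is judged:
By the outcome, as a careful person would: the job done as asked, in the order asked, and still so for the second after the job is handed in, with the robot touching nothing.
It also fails if it takes over 72 s, if anything falls off the work surface, if the arm or the gripper's body presses on something with over 40 N, if the wrist force passes 120 N, or if a joint passes its speed limit or range.

## Working session

There is one attempt and no reset: what is moved stays moved. The work goes in short steps, Python scripts to look and compute and a tool call to move; the robot and the scene stay as the last step left them, time stands still between calls to the robot, and variables do not carry over. Pictures are saved under pics/ and viewed, and the job is handed in when it is done.

Besides the shell and the picture viewer there is one more tool, called after "Request:" by a JSON object that holds its "api" and its "payload". drive_tool: Moves the arm, as the interface text tells. Its arguments: {"type":"object","properties":{"deltas":{"type":"array"},"squeeze":{"type":"number"}},"required":["deltas"]}

```bash
mkdir -p pics; ls; python3 - <<'E'
from workcell import robot
import cv2
o=robot.get_obs();print(o)
for n in("scene","top","wrist"):
    m=robot.camera_model(n);print(n,m)
    cv2.imwrite(f"pics/{n}0.png",robot.capture(n)[:,:,::-1])
E
```

```text
pics
{'time_s': 0.0, 'q': array([-1.29296182e+00,  2.41443022e-01,  3.73951060e-03,  1.33520287e+00,
       -9.87629165e-06,  1.57079849e+00]), 'qvel': array([-0.00108953,  0.00151584,  0.00019364,  0.00015157,  0.00114772,
       -0.00140042]), 'tau': array([-3.97212007e-04, -3.72318041e+01,  2.52407759e+01,  1.70102413e-02,
       -4.13919838e-05,  8.77796396e-06]), 'position': array([ 0.13696223, -0.48022422,  0.23040379]), 'tool_rot': array([-3.10926033e+00, -4.34726570e-01,  4.74010053e-04]), 'contact_force': array([-0.24704056, -0.51260695,  0.89315779]), 'ft_torque': array([-0.0741202 ,  0.03390872,  0.01659824]), 'gripper_width': 0.08540371098117547}
scene {'mtx': array([[475.5965823 ,   0.        , 271.17078918],
       [  0.        , 475.5965823 , 208.01816289],
       [  0.        ,   0.        ,   1.        ]]), 'view': array([[-0.07480445,  0.99713476,  0.01125048,  0.12728929],
       [-0.81841855, -0.06783529,  0.57060446,  0.36560182],
       [ 0.56973271,  0.03347615,  0.82114797, -1.72752166],
       [ 0.        ,  0.        ,  0.        ,  1.        ]])}
top {'mtx': array([[459.5602172 ,   0.        , 280.39212379],
       [  0.        , 459.5602172 , 210.96705487],
       [  0.        ,   0.        ,   1.        ]]), 'view': array([[-0.01349399, -0.9998719 ,  0.00860775, -0.08599822],
       [ 0.98607387, -0.01187971,  0.1658831 , -0.54718748],
       [-0.16575959,  0.0107263 ,  0.98610786, -1.57443741],
       [ 0.        ,  0.        ,  0.        ,  1.        ]])}
wrist {'mtx': array([[325.1922621 ,   0.        , 282.75737938],
       [  0.        , 325.1922621 , 210.47557804],
       [  0.        ,   0.        ,   1.        ]]), 'view': array([[ 0.2739911 , -0.96173168, -0.001027  , -0.50085036],
       [ 0.91755669,  0.26172556, -0.29931497,  0.03761677],
       [ 0.28812948,  0.0810673 ,  0.95415381, -0.37910893],
       [ 0.        ,  0.        ,  0.        ,  1.        ]])}
```

View pics/scene0.png

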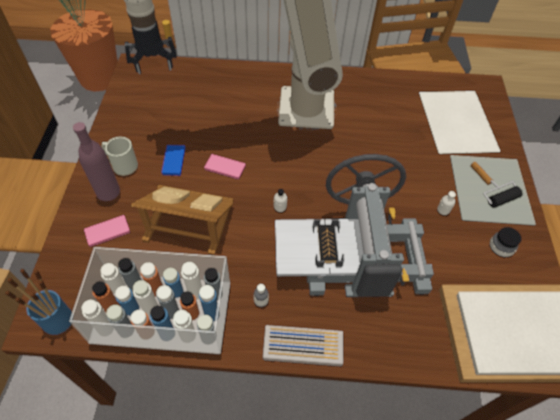

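View pics/top0.png

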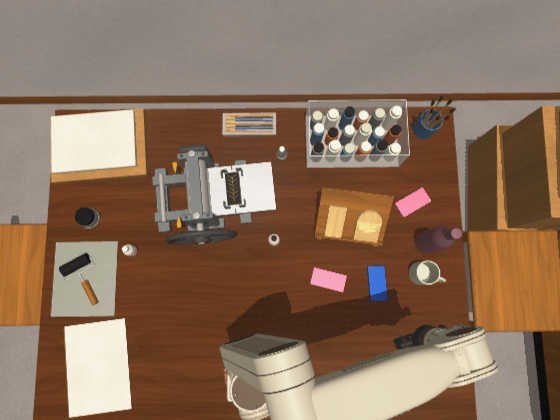

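View pics/wrist0.png

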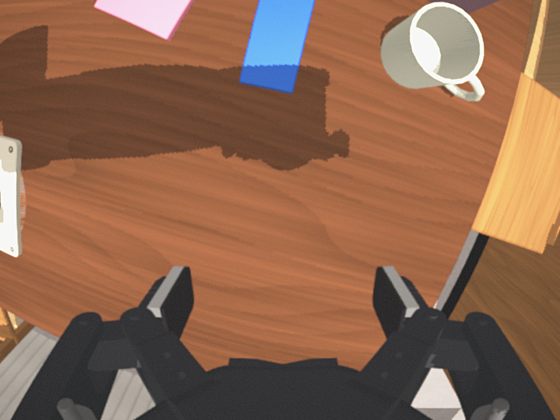

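The top view shows the plaque on the easel's left half (337,221), the arched blank at (369,223), and the press on the left with its handwheel near (200,237). Next I'll enlarge crops.

```bash
cat > h.py <<'E'
import numpy as np, cv2
from scipy.optimize import least_squares
from workcell import robot
D0=np.zeros(4)
def proj(n,m,P):
    P=np.atleast_2d(P); V=m["view"]
    c=P@V[:3,:3].T+V[:3,3]; c=c*[1,-1,-1]
    if n=="wrist":
        return cv2.fisheye.projectPoints(c.reshape(-1,1,3),np.zeros(3),np.zeros(3),m["mtx"],D0)[0].reshape(-1,2)
    return cv2.projectPoints(c,np.zeros(3),np.zeros(3),m["mtx"],None)[0].reshape(-1,2)
def ray(n,m,px):
    p=np.array(px,float).reshape(1,1,2)
    u=(cv2.fisheye.undistortPoints(p,m["mtx"],D0) if n=="wrist" else cv2.undistortPoints(p,m["mtx"],None)).ravel()
    R=m["view"][:3,:3];t=m["view"][:3,3]
    d=R.T@np.array([u[0],-u[1],-1]); return -R.T@t, d/np.linalg.norm(d)
def atz(n,m,px,z):
    o,d=ray(n,m,px); return o+d*(z-o[2])/d[2]
def tri(obs): # list of (name,model,px)
    A=np.zeros((3,3));b=np.zeros(3);
    for n,m,p in obs:
        o,d=ray(n,m,p);M=np.eye(3)-np.outer(d,d);A+=M;b+=M@o
    X=np.linalg.solve(A,b)
    return X,[np.round(proj(n,m,X)[0]-p,1) for n,m,p in obs]
def fitpose(corr,x0,fix=None):
    """corr: (name,model,localpt,px); pose x,y,z,yaw[,pitch about local y]"""
    pass
def crop(src,out,x,y,w,h,s):
    im=cv2.imread(f"pics/{src}.png")[y:y+h,x:x+w]
    cv2.imwrite(f"pics/{out}.png",cv2.resize(im,None,fx=s,fy=s,interpolation=cv2.INTER_CUBIC))
E
python3 - <<'E'
from h import *
crop("top0","ctop_press",145,140,200,150,4)
crop("top0","ctop_easel",300,170,160,120,5)
crop("scene0","cscene_press",260,140,190,150,4)
crop("scene0","cscene_easel",80,120,170,130,4)
E
```

```text
(no output)
```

View pics/ctop_press.png

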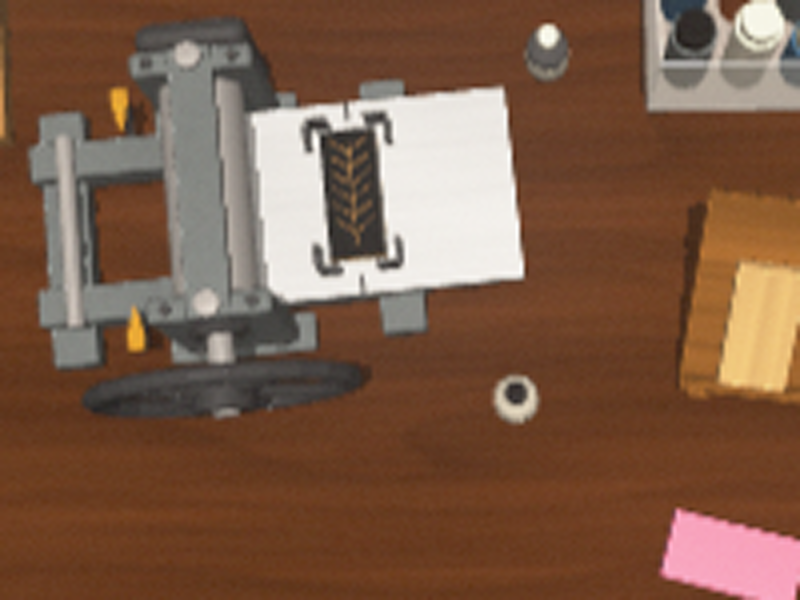

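View pics/ctop_easel.png

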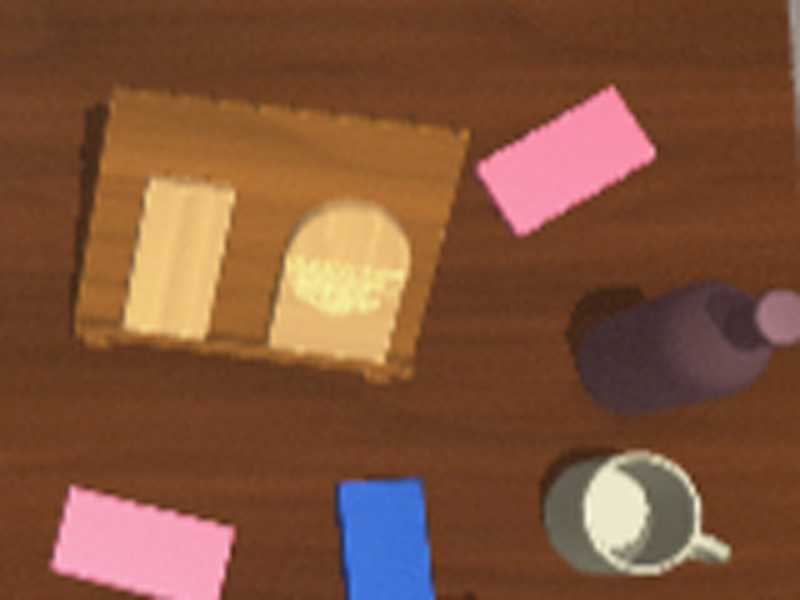

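View pics/cscene_press.png

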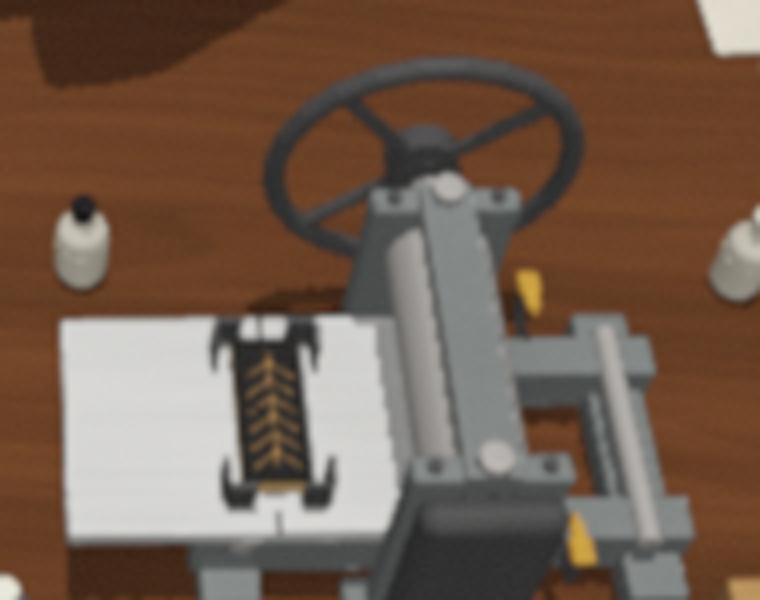

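View pics/cscene_easel.png

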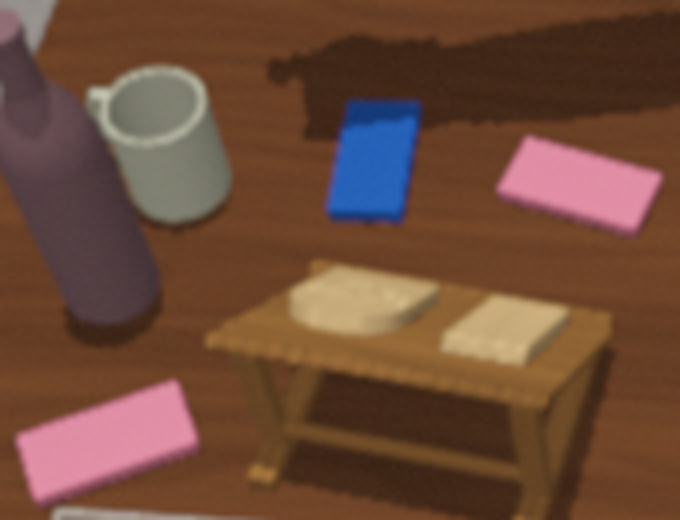

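```bash
cat >> h.py <<'E'
def up(p,x,y,s): return ((p[0]+.5)/s-.5+x,(p[1]+.5)/s-.5+y)
from scipy.spatial.transform import Rotation as Rn
def fit(obs,x0,free):
    """obs: (name,model,local,px). state x,y,z,yaw,pitch(up +). local pts -> world"""
    x0=np.array(x0,float)
    def W(x,L): return Rn.from_euler('ZY',[x[3],-x[4]]).apply(L)+x[:3]
    def f(v):
        x=x0.copy();x[free]=v
        return np.concatenate([proj(n,m,W(x,np.array(l)))[0]-p for n,m,l,p in obs])
    r=least_squares(f,x0[free],loss='soft_l1');x=x0.copy();x[free]=r.x
    return x,f(r.x).reshape(-1,2)
E
python3 - <<'E'
from h import *
t=robot.camera_model("top");s=robot.camera_model("scene")
T=14e-3
pl=[((60,30),(148,177)),((60,-30),(235,188)),((-60,-30),(207,340)),((-60,30),(123,330))]
obs=[("top",t,(a/1e3,b/1e3,T),up(p,300,170,5)) for (a,b),p in pl]
print(fit(obs,[.45,-.2,.07,-.1,np.deg2rad(40)],[0,1,2,3]))
# block corners at z .1
u=lambda p:up(p,145,140,4)
for p in [(322,132),(375,129),(386,256),(333,261)]: print("block",atz("top",t,u(p),.1))
for n,a,b in [("ptrnear",(137,348),(540,315)),("ptrfar",(120,130),(580,565)),("linenear",(363,295),(260,340)),("linefar",(347,103),(280,535)),("boltnear",(205,302),(449,187)),("boltfar",(186,54),(497,457)),("paintA",(517,392),(83,208)),("rimL",(88,402),(578,140)),("rimR",(370,378),(268,185))]:
    print(n,tri([("top",t,u(a)),("scene",s,up(b,260,140,4))]))
E
```

```text
(array([ 0.50499778, -0.27747035,  0.10250617, -0.12470064,  0.6981317 ]), array([[-0.29918784,  0.27475253],
       [ 0.38028742,  0.08716201],
       [ 0.24982007, -0.21309888],
       [-0.33094357, -0.15938705]]))
block [0.67348434 0.0965721  0.1       ]
block [0.67563241 0.0508749  0.1       ]
block [0.56400912 0.04130951 0.1       ]
block [0.56021066 0.08647286 0.1       ]
ptrnear (array([0.49502266, 0.26761521, 0.04783774]), [array([-1.4, -0.1]), array([-1.7, -0. ])])
ptrfar (array([0.69278642, 0.2853557 , 0.04064636]), [array([-0.4, -0. ]), array([-0.5, -0. ])])
linenear (array([0.53797136, 0.06588764, 0.05469541]), [array([-0.3, -0. ]), array([-0.4, -0. ])])
linefar (array([0.70538055, 0.07851779, 0.07701846]), [array([-0.3, -0. ]), array([-0.4, -0. ])])
boltnear (array([0.50842554, 0.17561424, 0.20984731]), [array([0., 0.]), array([ 0., -0.])])
boltfar (array([0.7114119 , 0.19476968, 0.20957671]), [array([-0.1, -0. ]), array([-0.1, -0. ])])
paintA (array([ 0.44828529, -0.06833042,  0.07931338]), [array([-0.2,  0. ]), array([-0.3, -0. ])])
rimL (array([0.43394498, 0.27388443, 0.17731569]), [array([-0.2, -0. ]), array([-0.2,  0. ])])
rimR (array([0.45595201, 0.05796748, 0.13123059]), [array([-1.8, -0. ]), array([-2.1, -0.1])])
```

```bash
python3 - <<'E'
from h import *
m=robot.camera_model("wrist");R=m["view"][:3,:3];c=-R.T@m["view"][:3,3]
o=robot.get_obs();TR=Rn.from_rotvec(o["tool_rot"]).as_matrix()
print(c, TR.T@(c-o["position"]), TR.T@(-R[2]), TR)
E
```

```text
[ 0.21195877 -0.46084224  0.37258664] [ 0.07744756  0.00154905 -0.14196672] [-2.99331699e-01  7.11248136e-04  9.54148850e-01] [[ 9.61661166e-01  2.74240090e-01 -4.17511082e-04]
 [ 2.74240408e-01 -9.61659953e-01  1.52774204e-03]
 [ 1.74644274e-05 -1.58366860e-03 -9.99998746e-01]]
```

Request:
{"api": "drive_tool", "payload": {"deltas": [[90, 28, 27, 4, -0.05], [90, 28, 27, 4, -0.05], [90, 28, 27, 4, -0.05], [90, 28, 27, 4, -0.05], [90, 28, 27, 4, -0.05], [90, 28, 27, 4, -0.05], [90, 28, 27, 4, -0.05], [90, 28, 27, 4, -0.05]], "squeeze": 30}}

```text
time_s: 0.82
position: [0.362, -0.2632, 0.2634]
tool_rot: [-3.135, 0.196, 0.0]
contact_force: [0.3, -0.6, -0.1]
gripper_width: 0.0766
```

Request:
{"api": "drive_tool", "payload": {"deltas": [[90, 20, 0, 3, 0], [90, 20, 0, 3, 0], [90, 10, 0, 3, 0], [90, 0, 0, 0, 0]]}}

```text
time_s: 1.15
position: [0.4132, -0.2645, 0.2722]
tool_rot: [3.136, -0.188, 0.001]
contact_force: [-0.2, -0.1, -0.2]
gripper_width: 0.0769
```

```bash
cat > snap.py <<'E'
import sys,pickle
from h import *
n=sys.argv[1]; o=robot.get_obs(); m=robot.camera_model("wrist"); im=robot.capture("wrist")
cv2.imwrite(f"pics/{n}.png",im[:,:,::-1]); pickle.dump((m,o),open(f"pics/{n}.pkl","wb"))
print(o["time_s"],o["position"],o["tool_rot"],np.abs(o["qvel"]).max())
E
python3 snap.py w1
```

```text
1.15 [ 0.41316594 -0.26445863  0.27215899] [ 3.13586395e+00 -1.87801706e-01  1.14678494e-03] 0.05303210816075602
```

View pics/w1.png

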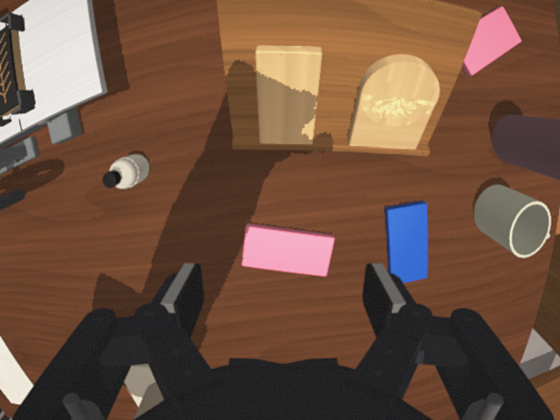

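The wrist view shows the plaque near (288,95) and the arched blank near (398,105), both still on the easel. I'll take a second viewpoint.

Request:
{"api": "drive_tool", "payload": {"deltas": [[90, 35, 10, 0, 0], [90, 35, 10, 0, 0], [90, 20, 0, 0, 0], [90, 0, 0, 0, 0]]}}

```text
time_s: 1.53
position: [0.5032, -0.2445, 0.2709]
tool_rot: [-3.135, 0.189, 0.001]
contact_force: [-0.7, -0.0, 0.3]
gripper_width: 0.0767
```

```bash
python3 snap.py w2; python3 -c "
from h import *
crop('w1','cw1',220,20,140,140,4.2)
crop('w2','cw2',200,60,190,150,4)"
```

```text
1.5333 [ 0.5031903  -0.24449323  0.27090013] [-3.13527803e+00  1.89019694e-01  5.53334859e-04] 0.0696873763036975
```

View pics/w2.png

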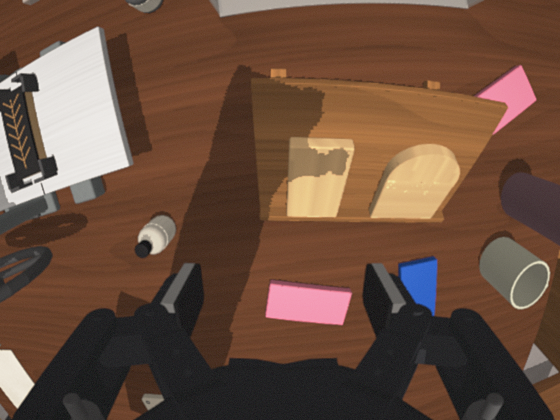

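View pics/cw1.png

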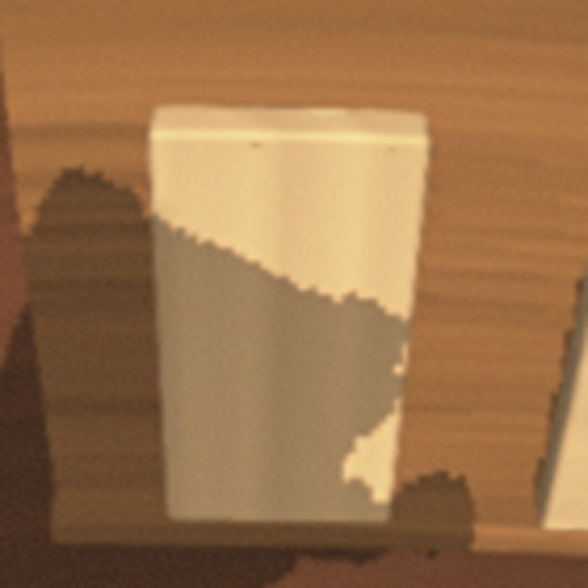

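View pics/cw2.png

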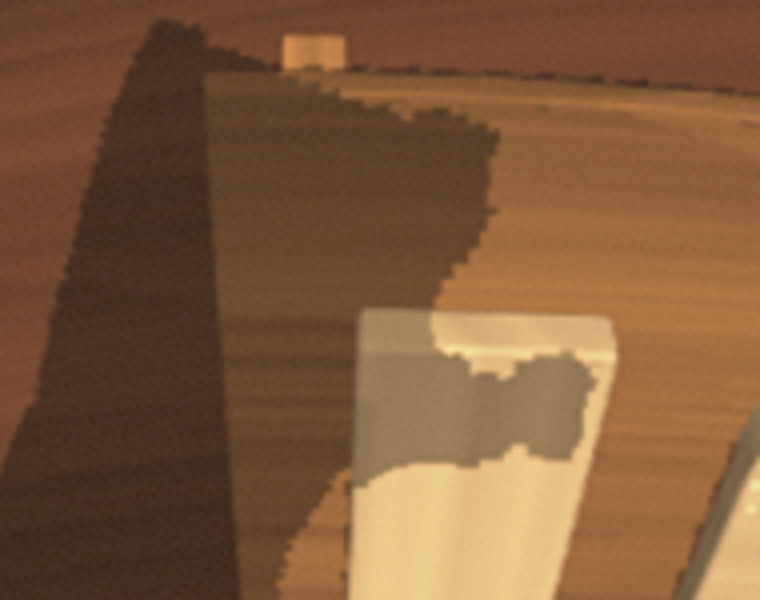

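```bash
python3 -c "
from h import *
crop('w2','cw2b',270,120,100,110,5.4)"
```

```text
(no output)
```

View pics/cw2b.png

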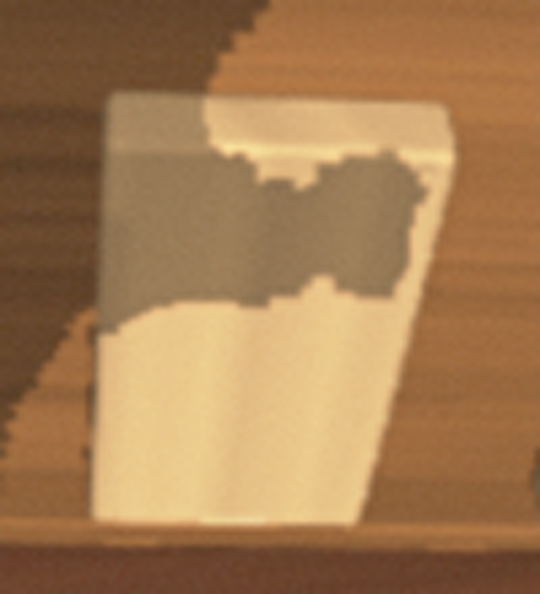

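```bash
python3 - <<'E'
from h import *
import pickle
m1=pickle.load(open("pics/w1.pkl","rb"))[0];m2=pickle.load(open("pics/w2.pkl","rb"))[0]
A=[((60,30,14),(152,138)),((60,-30,14),(428,143)),((-60,30,14),(167,520)),((-60,-30,14),(388,521)),((60,30,0),(153,108)),((60,-30,0),(427,116))]
B=[((60,30,14),(105,150)),((60,-30,14),(455,158)),((-60,30,14),(93,521)),((-60,-30,14),(358,523)),((60,30,0),(107,95)),((60,-30,0),(447,103))]
obs=[("wrist",m1,np.array(l)/1e3,up(p,220,20,4.2)) for l,p in A]+[("wrist",m2,np.array(l)/1e3,up(p,270,120,5.4)) for l,p in B]
x,r=fit(obs,[.5,-.277,.1,-.12,.7],[0,1,2,3,4]);print(x,np.round(r,1).tolist())
W=Rn.from_euler('ZY',[x[3],-x[4]])
print("centre of top",W.apply([0,0,.014])+x[:3], "mid",W.apply([0,0,.007])+x[:3],"upaxis",W.apply([1,0,0]))
for i in range(6):
  print(A[i][0],tri([obs[i][0:2]+(obs[i][3],),obs[i+6][0:2]+(obs[i+6][3],)])[0],W.apply(np.array(A[i][0])/1e3)+x[:3])
E
```

```text
[ 0.50757366 -0.28181062  0.06896723 -0.13424481  0.70950939] [[-0.9, 0.3], [0.6, 0.4], [0.5, 0.2], [0.1, 0.7], [-0.1, 0.1], [-0.4, -0.5], [0.2, -0.1], [0.5, 0.3], [-0.3, -0.4], [-0.1, -0.1], [-0.3, -0.8], [0.0, -0.3]]
centre of top [ 0.49853526 -0.28058992  0.07958877] mid [ 0.50305446 -0.28120027  0.074278  ] upaxis [ 0.75185549 -0.10154342  0.65146163]
(60, 30, 14) [ 0.54772628 -0.25729697  0.11870188] [ 0.54766185 -0.25695244  0.11867647]
(60, -30, 14) [ 0.54002396 -0.31586419  0.11904855] [ 0.53963133 -0.3164126   0.11867647]
(-60, 30, 14) [ 0.45811444 -0.24482621  0.04427058] [ 0.45743919 -0.24476723  0.04050107]
(-60, -30, 14) [ 0.45073243 -0.30382496  0.04483064] [ 0.44940867 -0.30422739  0.04050107]
(60, 30, 0) [ 0.55619444 -0.25834456  0.1108911 ] [ 0.55670025 -0.25817314  0.10805493]
(60, -30, 0) [ 0.5483155  -0.31793118  0.10695115] [ 0.54866973 -0.3176333   0.10805493]
```

Request:
{"api": "drive_tool", "payload": {"deltas": [[90, -2, -18, -20, -0.014], [90, -2, -18, -35, 0], [90, 0, 0, -35, 0], [90, 0, 0, -35, 0], [90, 0, 0, -30, 0], [90, 0, 0, -20, 0], [90, 0, 0, -12, 0], [90, 0, 0, 0, 0]]}}

```text
time_s: 2.25
position: [0.4927, -0.28, 0.082]
tool_rot: [-3.131, 0.217, 0.012]
contact_force: [-0.6, 0.2, 0.2]
gripper_width: 0.077
```

```bash
python3 snap.py w3
```

```text
2.25 [ 0.49266445 -0.28000576  0.08199107] [-3.13094391  0.21660907  0.01170705] 0.0667158516033858
```

View pics/w3.png

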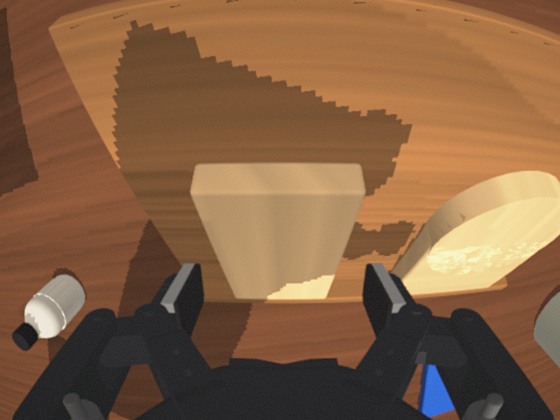

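The fingers straddle the plaque and the arched blank is clear on the right. I'll continue down.

Request:
{"api": "drive_tool", "payload": {"deltas": [[90, 6, 0, -3, 0], [90, 0, 0, -2, 0], [90, 0, 0, -3, 0], [90, 0, 0, 0, 0]]}}

```text
time_s: 2.63
position: [0.5034, -0.281, 0.0777]
tool_rot: [3.134, -0.214, 0.001]
contact_force: [0.7, 0.8, 0.5]
gripper_width: 0.0765
```

Request:
{"api": "drive_tool", "payload": {"deltas": [[90, -3, 0, -3, 0], [90, 0, 0, 0, 0], [90, 0, 0, 0, 0]]}}

```text
time_s: 2.88
position: [0.4997, -0.2807, 0.0742]
tool_rot: [-3.134, 0.214, 0.001]
contact_force: [0.5, 0.4, -0.9]
gripper_width: 0.077
```

Request:
{"api": "drive_tool", "payload": {"deltas": [[90, 0, 0, -3, 0], [90, 0, 0, 0, 0], [90, 0, 0, 0, 0]]}}

```text
time_s: 3.13
position: [0.5, -0.2807, 0.0711]
tool_rot: [-3.134, 0.214, 0.001]
contact_force: [-0.1, -0.7, 0.5]
gripper_width: 0.0768
```

Request:
{"api": "drive_tool", "payload": {"deltas": [[75, 0, 0, 2, 0], [60, 0, 0, 0, 0], [60, 0, 0, 0, 0], [60, 0, 0, 0, 0], [60, 0, 0, 0, 0]], "squeeze": 40}}

```text
time_s: 3.55
position: [0.5004, -0.2807, 0.0741]
tool_rot: [-3.134, 0.214, -0.001]
contact_force: [-2.2, 1.2, 5.7]
gripper_width: 0.0587
```

```bash
python3 snap.py w4
```

```text
3.55 [ 0.5003546  -0.28073469  0.07409651] [-3.13427792e+00  2.13511308e-01 -1.31138915e-03] 0.0016465184523385865
```

View pics/w4.png

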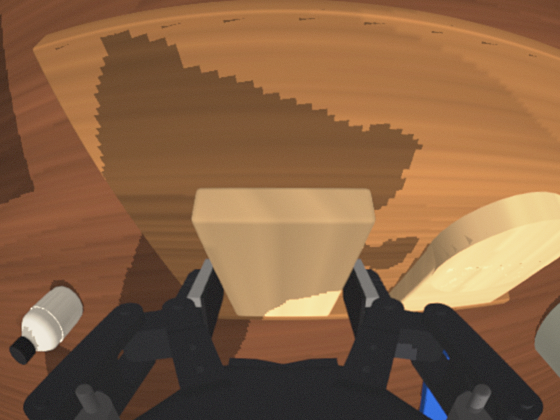

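Request:
{"api": "drive_tool", "payload": {"deltas": [[55, 0, 0, 5, 0], [55, 0, 0, 10, 0], [55, 0, 0, 20, 0], [55, 0, 0, 25, 0], [55, 0, 0, 25, 0], [55, 0, 0, 20, 0], [55, 0, 0, 0, 0]]}}

```text
time_s: 4.18
position: [0.5028, -0.2824, 0.184]
tool_rot: [3.13, -0.214, 0.014]
contact_force: [1.1, -0.8, 0.4]
gripper_width: 0.0587
```

```bash
python3 snap.py w5
```

```text
4.1833 [ 0.50278122 -0.28244747  0.1839959 ] [ 3.12993648 -0.21363728  0.01368046] 0.07389632261260903
```

View pics/w5.png

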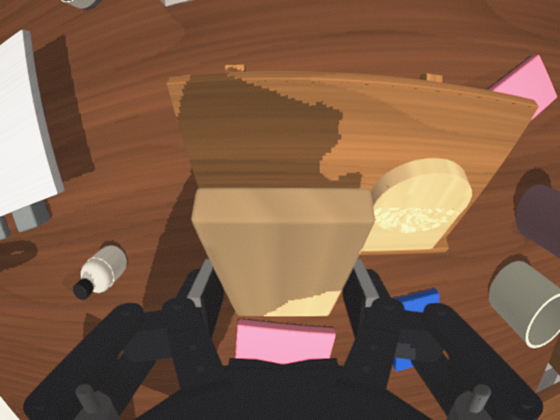

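Request:
{"api": "drive_tool", "payload": {"deltas": [[55, -15, 30, 5, 0.027], [55, -22, 34, 0, 0.028], [55, -22, 34, 0, 0.028], [55, -22, 34, 0, 0.028], [55, -22, 34, 0, 0.028], [55, -22, 34, 0, 0.028], [55, -22, 34, 0, 0.028], [55, -22, 34, 0, 0.025]]}}

```text
time_s: 4.9
position: [0.3289, -0.0117, 0.1822]
tool_rot: [-3.139, -0.132, 0.003]
contact_force: [0.6, 0.6, -0.5]
gripper_width: 0.0588
```

Request:
{"api": "drive_tool", "payload": {"deltas": [[55, -15, 5, -20, 0], [55, -4, 0, -30, 0], [55, 0, 0, -30, 0], [55, 0, 0, -25, 0], [55, 0, 0, -15, 0], [55, 0, 0, -5, 0], [55, 0, 0, 0, 0]]}}

```text
time_s: 5.48
position: [0.3101, -0.0078, 0.0569]
tool_rot: [-3.139, -0.132, 0.007]
contact_force: [0.9, -0.3, -0.1]
gripper_width: 0.0589
```

```bash
python3 snap.py w6
```

```text
5.4833 [ 0.31010033 -0.00780049  0.05686115] [-3.13858085 -0.13156347  0.00716868] 0.049804757651722965
```

View pics/w6.png

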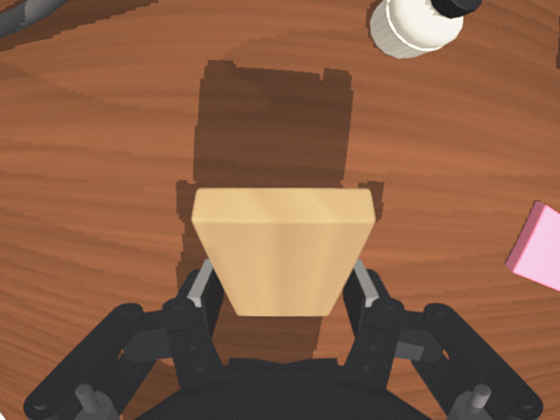

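The plaque is held firmly at its slope over clear table, with the bottle well ahead at (415,20). I'll touch its lower edge down and let it pivot flat.

Request:
{"api": "drive_tool", "payload": {"deltas": [[58, 0, 0, -8, 0], [58, 0, 0, -5, 0], [58, 0, 0, 0, 0]], "squeeze": 20}}

```text
time_s: 5.78
position: [0.3123, -0.0079, 0.0454]
tool_rot: [3.139, 0.131, 0.0]
contact_force: [0.7, -0.5, -0.6]
gripper_width: 0.0587
```

Request:
{"api": "drive_tool", "payload": {"deltas": [[58, 3, 0, -3, 0], [58, 3, 0, -4, 0], [58, 3, 0, -4, 0], [58, 3, 0, -4, 0]]}}

```text
time_s: 6.12
position: [0.3271, -0.0074, 0.0313]
tool_rot: [-3.138, -0.131, -0.008]
contact_force: [2.0, 1.0, 7.8]
gripper_width: 0.0588
```

Request:
{"api": "drive_tool", "payload": {"deltas": [[58, 2, 0, -4, 0], [58, 2, 0, -4, 0], [58, 2, 0, -4, 0], [58, 1, 0, -4, 0], [58, 1, 0, -4, 0]]}}

```text
time_s: 6.53
position: [0.3389, -0.0071, 0.0123]
tool_rot: [-3.137, -0.132, -0.019]
contact_force: [5.7, 3.2, 8.2]
gripper_width: 0.0588
```

```bash
python3 snap.py w7
```

```text
6.5333 [ 0.3388579  -0.00705127  0.01228028] [-3.13703739 -0.13179381 -0.01858868] 0.14865471673241465
```

View pics/w7.png

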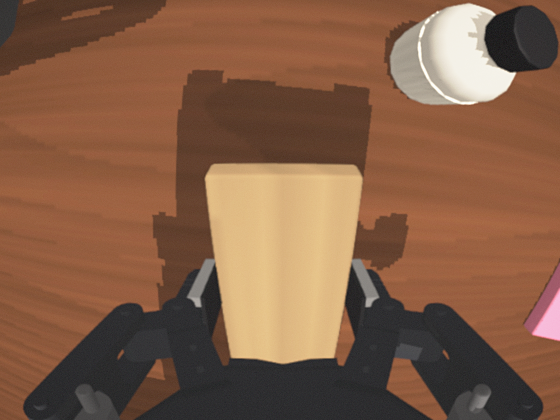

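It's pivoting nicely, and the end face is nearly foreshortened away.

Request:
{"api": "drive_tool", "payload": {"deltas": [[58, 1, 0, -3, 0], [58, 0, 0, -3, 0], [58, 0, 0, -2, 0], [58, 0, 0, 0, 0]]}}

```text
time_s: 6.92
position: [0.3396, -0.0076, 0.0041]
tool_rot: [-3.139, -0.132, -0.018]
contact_force: [5.6, 1.2, 7.1]
gripper_width: 0.0586
```

```bash
python3 snap.py w8
```

```text
6.9167 [ 0.33964569 -0.00762352  0.00408972] [-3.13863433 -0.13186323 -0.01764442] 0.012434293078426457
```

View pics/w8.png

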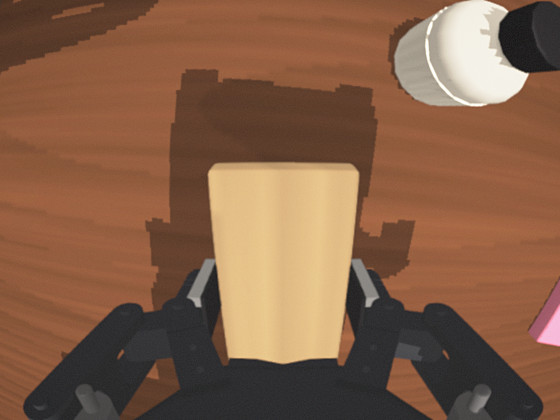

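Request:
{"api": "drive_tool", "payload": {"deltas": [[85, 0, 0, 0, 0], [85, 0, 0, 0, 0], [85, 0, 0, 0, 0], [85, 0, 0, 0, 0]]}}

```text
time_s: 7.3
position: [0.3323, -0.0078, 0.0019]
tool_rot: [-3.139, -0.132, 0.003]
contact_force: [0.1, -0.8, -0.6]
gripper_width: 0.0722
```

Request:
{"api": "drive_tool", "payload": {"deltas": [[85, -4, 0, 25, 0], [85, -4, 0, 35, 0], [85, -4, 0, 35, 0], [85, -4, 0, 35, 0], [85, -4, 0, 10, 0], [85, 0, 0, 0, 0]]}}

```text
time_s: 7.8
position: [0.3145, -0.0079, 0.1448]
tool_rot: [3.138, 0.131, 0.009]
contact_force: [-0.8, 0.8, -0.0]
gripper_width: 0.0725
```

```bash
python3 snap.py w9
```

```text
7.8 [ 0.31454718 -0.00790497  0.1448323 ] [3.13840597 0.13143365 0.00888375] 0.07559189426854031
```

View pics/w9.png

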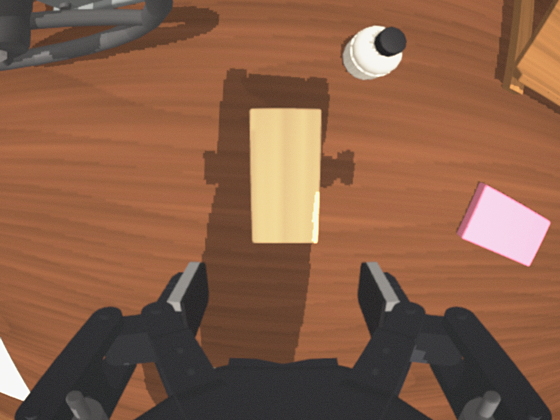

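Request:
{"api": "drive_tool", "payload": {"deltas": [[85, 5, 0, 35, 0], [85, 10, 0, 38, 0], [85, 20, 4, 35, 0], [85, 30, 6, 27, 0], [85, 38, 6, 10, 0], [85, 38, 6, 0, 0], [85, 25, 6, 0, 0], [85, 0, 0, 0, 0]]}}

```text
time_s: 8.52
position: [0.4829, 0.021, 0.2834]
tool_rot: [-3.138, -0.133, 0.005]
contact_force: [1.0, 0.4, -0.3]
gripper_width: 0.0727
```

```bash
python3 snap.py w10; python3 - <<'E'
from h import *
import pickle
m=pickle.load(open("pics/w9.pkl","rb"))[0]
A=[((60,30,14),(250,109)),((60,-30,14),(321.5,110)),((-60,-30,14),(317.5,243)),((-60,30,14),(252,243))]
obs=[("wrist",m,np.array(l)/1e3,p) for l,p in A]
print(fit(obs,[.36,0,0,.085,0],[0,1,2,3]))
print(fit(obs,[.36,0,0,.085,0],[0,1,3]))
crop("w9","cw9",230,90,110,170,3.5)
E
```

```text
8.5167 [0.48291938 0.02102195 0.28342641] [-3.13844744 -0.13301573  0.00505991] 0.09823883980090223
(array([ 0.33550628, -0.01000521, -0.00268223,  0.0774488 ,  0.        ]), array([[-0.0101142 ,  0.1763267 ],
       [ 0.06534058, -0.26237816],
       [-0.24643016,  0.18542694],
       [ 0.19448803, -0.10457732]]))
(array([ 0.33593815, -0.0099479 ,  0.        ,  0.07750099,  0.        ]), array([[-0.35826691, -0.37657204],
       [ 0.42545553, -0.81229927],
       [ 0.0461957 ,  0.88174062],
       [-0.09262052,  0.59348839]]))
```

View pics/w10.png

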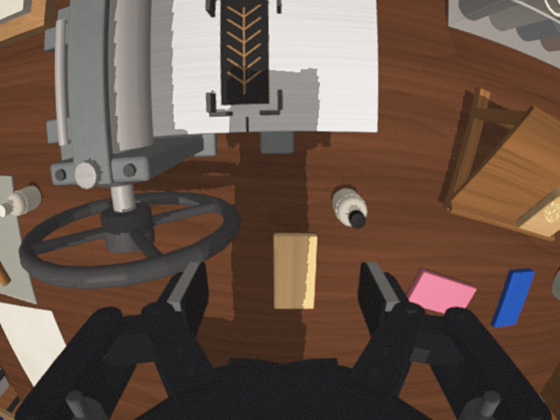

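View pics/cw9.png

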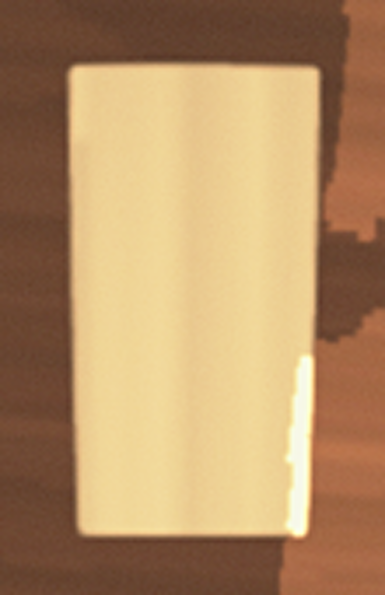

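Plaque lies flat on the table at about (0.336,-0.010). The press block is cut off at the top of this view, so I'll move ahead.

Request:
{"api": "drive_tool", "payload": {"deltas": [[85, 30, 5, 0, 0], [85, 35, 5, 0, 0], [85, 15, 0, 0, 0], [85, 0, 0, 0, 0]]}}

```text
time_s: 8.9
position: [0.5602, 0.0301, 0.284]
tool_rot: [3.139, 0.132, -0.006]
contact_force: [-0.3, 0.2, -0.9]
gripper_width: 0.0723
```

```bash
python3 snap.py w11
```

```text
8.9 [0.56017476 0.03010923 0.28404613] [ 3.13862132  0.13162114 -0.00645774] 0.07002270317911152
```

Request:
{"api": "drive_tool", "payload": {"deltas": [[85, 15, 35, 0, 0], [85, 15, 15, 0, 0], [85, 0, 0, 0, 0]]}}

```text
time_s: 9.2
position: [0.5904, 0.0676, 0.2859]
tool_rot: [-3.125, -0.17, 0.004]
contact_force: [-0.9, -0.1, -0.0]
gripper_width: 0.0727
```

```bash
python3 snap.py w12; python3 -c "
from h import *
crop('w11','cw11',180,20,150,200,3)
crop('w12','cw12',260,60,150,200,3)"
```

```text
9.2 [0.59041689 0.06756547 0.28591291] [-3.12515873 -0.17029233  0.00396412] 0.05489871110323254
```

View pics/w11.png

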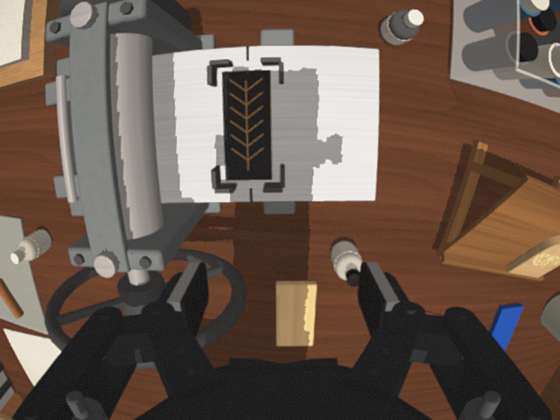

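View pics/w12.png

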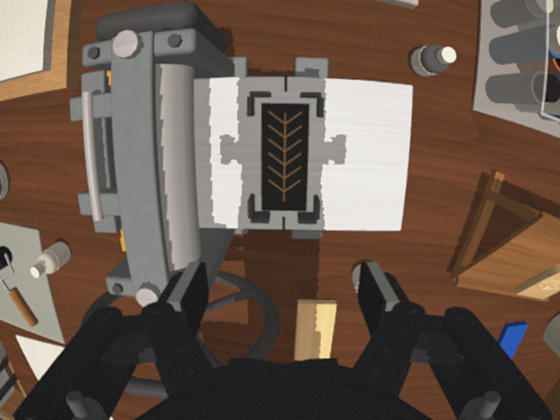

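View pics/cw11.png

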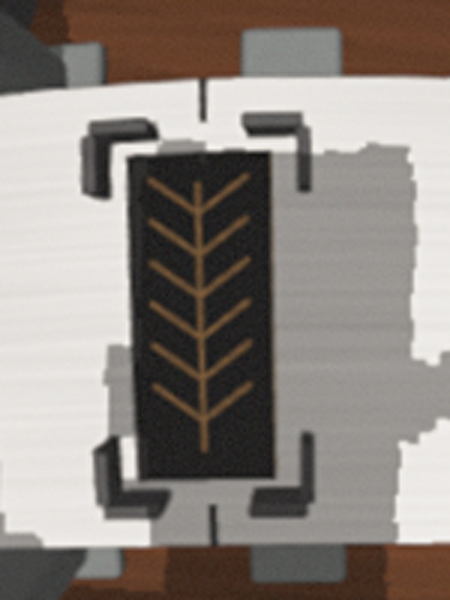

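View pics/cw12.png

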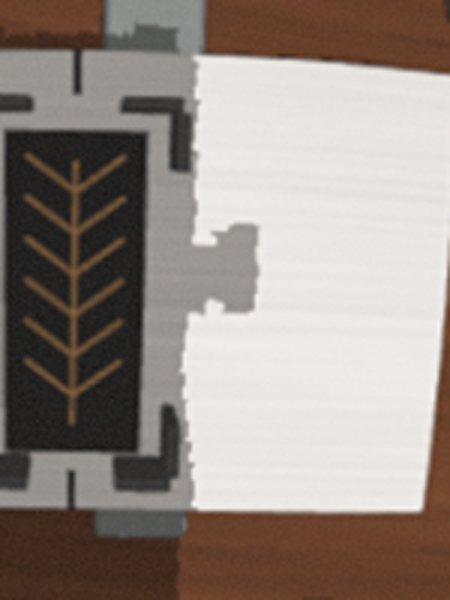

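```bash
python3 - <<'E'
from h import *
import pickle
m1=pickle.load(open("pics/w11.pkl","rb"))[0];m2=pickle.load(open("pics/w12.pkl","rb"))[0]
L=[(56,24,0),(56,-24,0),(-56,-24,0),(-56,24,0)]
A=[(129,156),(272,152),(275,478),(138,481)]
B=[(5,132),(147,131),(139,452),(5,453)]
o1=[("wrist",m1,np.array(l)/1e3,up(p,180,20,3)) for l,p in zip(L,A)]
o2=[("wrist",m2,np.array(l)/1e3,up(p,260,60,3)) for l,p in zip(L,B)]
for o in (o1,o2,o1+o2):
  x,r=fit(o,[.618,.07,.1,.085,0],[0,1,2,3]);print(x,np.round(r,1).tolist())
  x,r=fit(o,[.618,.07,.1,.085,0],[0,1,3]);print("  z fixed",x)
crop('w11','cw11b',20,220,240,150,3.3)
crop('w10','cw10b',0,140,260,160,3)
E
```

```text
[0.62034781 0.06970645 0.09565042 0.08783026 0.        ] [[-0.1, 0.2], [0.0, -0.1], [0.0, 0.2], [-0.0, -0.3]]
  z fixed [0.62054534 0.06927898 0.1        0.08778015 0.        ]
[0.6200534  0.06978005 0.09711942 0.10040481 0.        ] [[-0.5, -0.3], [0.1, 0.5], [0.3, 0.3], [0.0, -0.5]]
  z fixed [0.6204173  0.0698125  0.1        0.10057446 0.        ]
[0.62020574 0.06970778 0.0963198  0.09372877 0.        ] [[-0.5, 0.4], [-0.3, -0.2], [0.3, 0.4], [0.2, 0.1], [0.0, -0.6], [0.5, 0.5], [-0.0, 0.1], [-0.2, -1.0]]
  z fixed [0.62050804 0.06953165 0.1        0.09394967 0.        ]
```

View pics/cw11b.png

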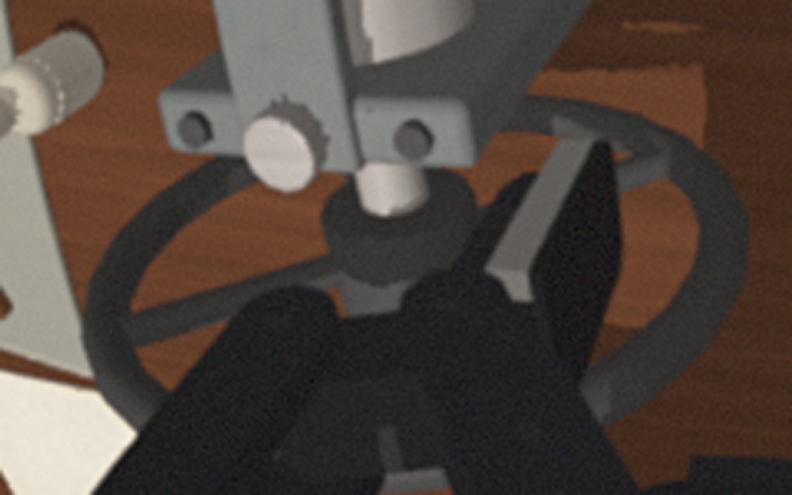

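View pics/cw10b.png

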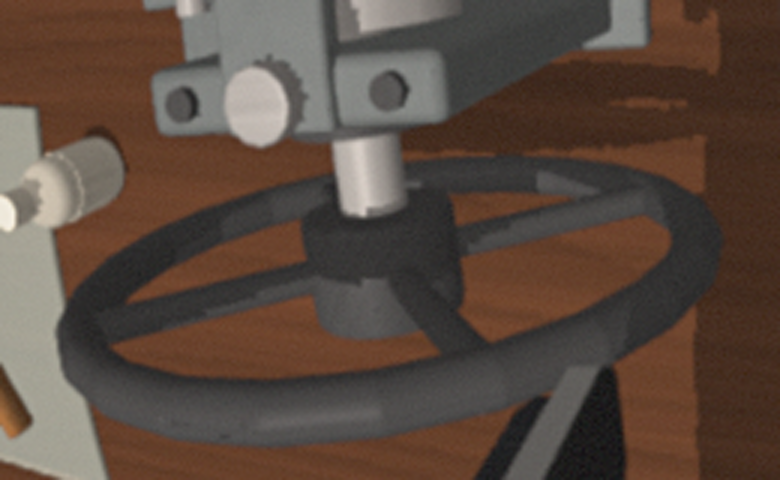

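```bash
cat > wheel.py <<'E'
from h import *
import pickle
m1=pickle.load(open("pics/w10.pkl","rb"))[0];s=robot.camera_model("scene")
P1=[up(p,0,140,3) for p in [(83,335),(300,409),(490,375),(692,240),(520,174),(200,232),(130,280),(130,385),(640,310)]]
P2=[up(p,260,140,4) for p in [(276,180),(340,97),(430,69),(520,89),(572,140),(300,222)]]
a=np.linspace(0,2*np.pi,720)
def circ(h,yaw,R=.105):
    u=np.array([-np.sin(yaw),np.cos(yaw),0])
    return h+R*(np.outer(np.sin(a),-u)+np.outer(np.cos(a),[0,0,1]))
def res(v,which,yaw):
    r=[]
    for n,m,P in which:
        c=proj(n,m,circ(v[:3],yaw))
        for p in P:
            d=np.linalg.norm(c-p,axis=1);i=d.argmin()
            t=c[(i+1)%720]-c[i-1];t/=np.linalg.norm(t);e=p-c[i];r.append(e[0]*t[1]-e[1]*t[0])
    return np.array(r)
for w in ([("wrist",m1,P1)],[("scene",s,P2)],[("wrist",m1,P1),("scene",s,P2)]):
    q=least_squares(res,[.447,.168,.155],args=(w,.09));print(q.x,np.round(q.fun,1))
E
python3 wheel.py; python3 -c "
from h import *
o=robot.get_obs();print(o['position'],o['tool_rot'],o['q'])"
```

```text
[0.44248653 0.17177392 0.14368796] [-1.3 -0.1  0.2 -0.1 -0.5 -0.2  2.2  0.6  0.2]
[0.42574052 0.17525364 0.12598227] [-0.  -0.1 -0.8  1.1 -0.5  0.2]
[0.44241612 0.1718596  0.14372727] [-1.3 -0.   0.3 -0.2 -0.6 -0.2  2.1  0.7  0.2  0.5 -0.3 -1.1  1.1  0.2
  1.2]
[0.58938464 0.0666193  0.28613768] [-3.12608794 -0.16875245  0.00549398] [0.10686502 0.42374081 0.4049544  1.55493561 0.01111877 3.14058212]
```

Request:
{"api": "drive_tool", "payload": {"deltas": [[85, -16, -14, 0, 0.12], [85, -20, -14, 0, 0.12], [85, -20, -14, 0, 0.12], [85, -20, -10, 0, 0.12], [85, -20, -10, 0, 0.12], [85, -20, -8, 0, 0.12], [85, -20, -7, 0, 0.12], [85, -20, 0, 0, 0.12]]}}

```text
time_s: 9.92
position: [0.4311, -0.0123, 0.287]
tool_rot: [-2.694, -1.597, 0.011]
contact_force: [0.3, 0.4, 0.0]
gripper_width: 0.0728
```

Request:
{"api": "drive_tool", "payload": {"deltas": [[85, -20, 0, -10, 0.12], [85, -20, 0, -15, 0.12], [85, -20, 0, -15, 0.12], [85, -20, 0, -15, 0.12], [85, -15, 0, -15, 0.12], [85, 0, 0, -15, 0.12], [85, 0, 0, -10, 0.12], [85, 0, 0, -10, 0.12]]}}

```text
time_s: 10.58
position: [0.3366, -0.0112, 0.1814]
tool_rot: [-1.652, -2.664, 0.016]
contact_force: [0.4, -0.3, -0.2]
gripper_width: 0.0724
```

Request:
{"api": "drive_tool", "payload": {"deltas": [[85, 0, 0, -10, 0.12], [85, 0, 0, -5, 0.12], [85, 0, 0, 0, 0.12], [85, 0, 0, 0, 0.12], [85, 0, 0, 0, 0.12], [85, 0, 0, 0, 0.12], [85, 0, 0, 0, 0.12], [85, 0, 0, 0, 0.12]]}}

```text
time_s: 11.25
position: [0.3371, -0.0112, 0.167]
tool_rot: [-0.235, -3.131, 0.018]
contact_force: [0.2, 0.1, 0.1]
gripper_width: 0.0726
```

```bash
python3 snap.py w13;python3 -c "
from h import *
o=robot.get_obs();print(Rn.from_rotvec(o['tool_rot']).as_matrix()[:,0],o['q'])"
```

```text
11.25 [ 0.33709761 -0.01121771  0.16698956] [-0.23496601 -3.13096039  0.01834084] 1.4210911680658704
[-9.89327638e-01  1.45704959e-01  9.42979625e-04] [-0.02280643 -0.03703629 -0.48351195  1.12670348 -0.01154815  0.12342735]
```

View pics/w13.png

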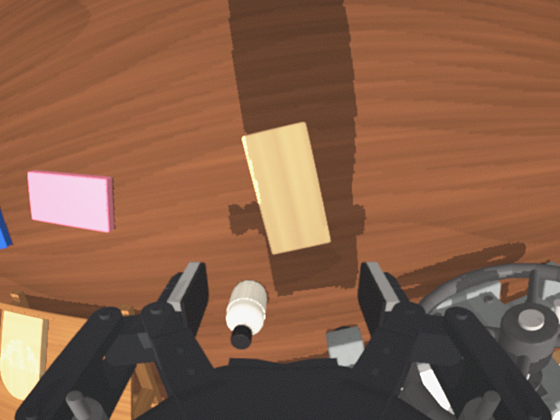

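Request:
{"api": "drive_tool", "payload": {"deltas": [[85, 0, 0, 0, 0.1], [85, 0, 0, 0, 0.1], [85, 0, 0, 0, 0], [85, 0, 0, 0, 0]]}}

```text
time_s: 11.63
position: [0.3382, -0.011, 0.1672]
tool_rot: [0.064, -3.141, 0.018]
contact_force: [0.3, 0.3, -0.1]
gripper_width: 0.0728
```

```bash
python3 snap.py w14;python3 -c "
from h import *
o=robot.get_obs();print(Rn.from_rotvec(o['tool_rot']).as_matrix()[:,0],o['q'])
crop('w14','cw14',230,100,120,170,3.5)"
```

```text
11.6333 [ 0.33819877 -0.01102706  0.16720101] [ 0.06386868 -3.1408159   0.0179054 ] 0.012347367172839185
[-9.99149633e-01 -4.12308679e-02  1.61992443e-04] [-0.02228152 -0.03683577 -0.48264087  1.12443068 -0.01136352 -0.06352819]
```

View pics/cw14.png

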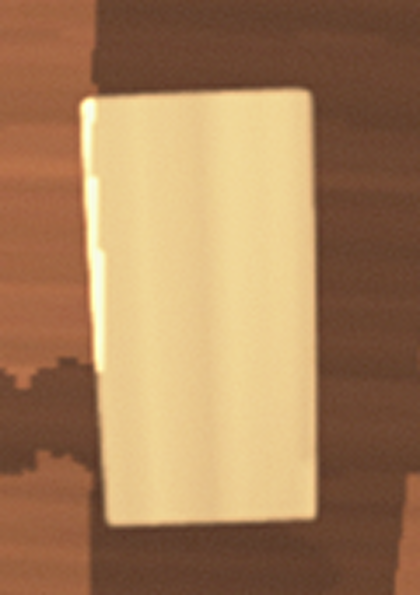

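```bash
python3 - <<'E'
from h import *
import pickle
m,o=pickle.load(open("pics/w14.pkl","rb"))
A=[((-60,-30,14),(81,98)),((-60,30,14),(312,90)),((60,30,14),(317,519)),((60,-30,14),(106,524))]
obs=[("wrist",m,np.array(l)/1e3,up(p,230,100,3.5)) for l,p in A]
print(fit(obs,[.36,0,0,.085,0],[0,1,2,3]))
print(fit(obs,[.36,0,0,.085,0],[0,1,3]))
print(Rn.from_rotvec(o["tool_rot"]).as_matrix())
E
```

```text
(array([ 0.33609987, -0.00944089, -0.00208592,  0.07781977,  0.        ]), array([[ 0.01947144, -0.03063248],
       [ 0.06752078, -0.04542545],
       [-0.24967555, -0.16535497],
       [ 0.14503928,  0.24785028]]))
(array([ 0.33568837, -0.00946033,  0.        ,  0.0779823 ,  0.        ]), array([[-0.23726842, -0.36708338],
       [ 0.28318201, -0.41009299],
       [-0.02954152,  0.29703001],
       [-0.01972335,  0.73026593]]))
[[-9.99173336e-01 -4.06524247e-02  1.55358036e-04]
 [-4.06515537e-02  9.99108368e-01 -1.13982205e-02]
 [ 3.08145786e-04 -1.13951135e-02 -9.99935026e-01]]
```

Request:
{"api": "drive_tool", "payload": {"deltas": [[85, -2, 1, -30, 0.037], [85, 0, 0, -35, 0], [85, 0, 0, -35, 0], [85, 0, 0, -30, 0], [85, 0, 0, -20, 0], [85, 0, 0, -11, 0], [85, 0, 0, 0, 0], [85, 0, 0, 0, 0]]}}

```text
time_s: 12.35
position: [0.3367, -0.0098, 0.0061]
tool_rot: [0.126, -3.138, 0.018]
contact_force: [-0.2, -0.3, -0.3]
gripper_width: 0.0727
```

Request:
{"api": "drive_tool", "payload": {"deltas": [[75, 0, 0, -1, 0], [60, 0, 0, 0, 0], [55, 0, 0, 0, 0], [55, 0, 0, 0, 0], [55, 0, 0, 0, 0]], "squeeze": 40}}

```text
time_s: 12.77
position: [0.3385, -0.0096, 0.0067]
tool_rot: [-0.128, 3.136, -0.017]
contact_force: [-2.2, 0.9, 4.8]
gripper_width: 0.0581
```

Request:
{"api": "drive_tool", "payload": {"deltas": [[55, 0, 0, 4, 0], [55, 0, 0, 10, 0], [55, 0, 0, 15, 0], [55, 0, 0, 0, 0]]}}

```text
time_s: 13.1
position: [0.3398, -0.0099, 0.0367]
tool_rot: [-0.128, 3.133, -0.018]
contact_force: [0.5, -1.3, -1.8]
gripper_width: 0.058
```

```bash
python3 snap.py w15
```

```text
13.1 [ 0.33982435 -0.00988368  0.03672544] [-0.12841575  3.13300138 -0.01839758] 0.07893621449255828
```

View pics/w15.png

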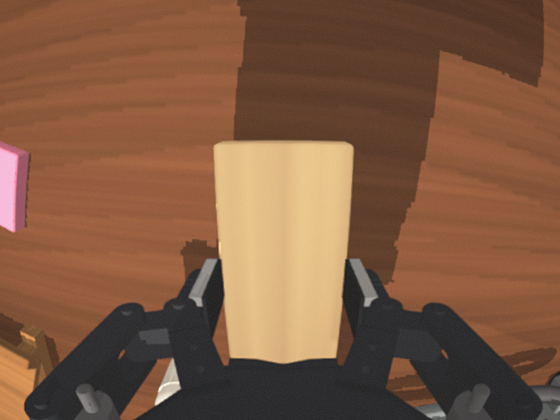

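```bash
python3 - <<'E'
from h import *
import pickle
crop('w15','cw15',200,120,170,130,4)
E
```

```text
(no output)
```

View pics/cw15.png

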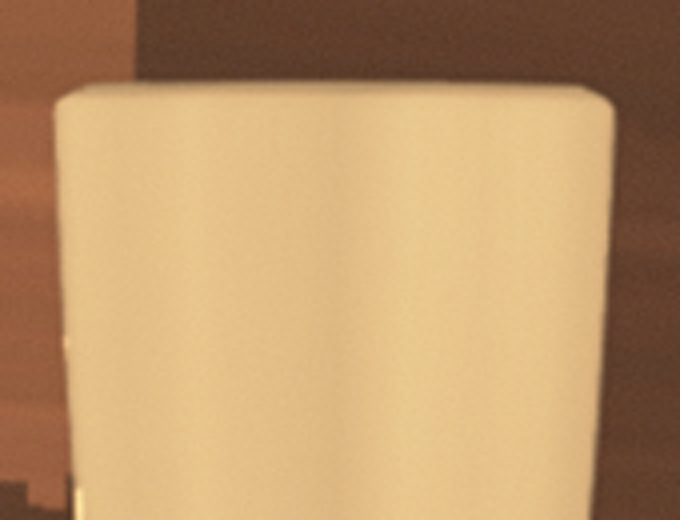

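```bash
python3 - <<'E'
from h import *
import pickle
m,o=pickle.load(open("pics/w15.pkl","rb"))
u=lambda p:up(p,200,120,4)
for z in (.028,.030,.032):
  print(z,atz("wrist",m,u((57,104)),z+.014),atz("wrist",m,u((614,106)),z+.014),atz("wrist",m,u((82,86)),z),atz("wrist",m,u((588,86)),z))
A=[((-60,-30,14),(57,104)),((-60,30,14),(614,106)),((-60,-30,0),(82,86)),((-60,30,0),(588,86))]
obs=[("wrist",m,np.array(l)/1e3,u(p)) for l,p in A]
print(fit(obs,[.336,-.01,.03,.085,0],[0,1,2,3]))
print(fit(obs,[.336,-.01,.03,.085,0],[0,1,3]))
T=Rn.from_rotvec(o["tool_rot"]).as_matrix();print(o["position"],T)
E
```

```text
0.028 [ 0.28149767 -0.04547379  0.042     ] [0.27678551 0.01352783 0.042     ] [ 0.28092922 -0.04563023  0.028     ] [0.2760322  0.01315798 0.028     ]
0.03 [ 0.28125037 -0.04503566  0.044     ] [0.27660737 0.01310003 0.044     ] [ 0.28071253 -0.04523084  0.03      ] [0.27588068 0.01277496 0.03      ]
0.032 [ 0.28100307 -0.04459754  0.046     ] [0.27642923 0.01267223 0.046     ] [ 0.28049584 -0.04483145  0.032     ] [0.27572916 0.01239194 0.032     ]
(array([ 0.33886621, -0.01123723,  0.02588058,  0.08109935,  0.        ]), array([[-0.11022032, -0.61385229],
       [-0.30683753, -0.82305887],
       [ 0.07702763,  0.70298323],
       [ 0.38921843,  0.97143177]]))
(array([ 0.33845865, -0.01125966,  0.03      ,  0.08097494,  0.        ]), array([[-2.23593363, -0.52092369],
       [ 1.69602821, -0.70731456],
       [-1.68890748,  0.69647058],
       [ 2.0574853 ,  0.98524498]]))
[ 0.33982435 -0.00988368  0.03672544] [[-0.99662829 -0.08180051  0.00638211]
 [-0.08186982  0.99657689 -0.01148228]
 [-0.00542101 -0.01196607 -0.99991371]]
```

Plaque is held level, with its centre about 1 mm off the TCP. Now over to the press, staying high over the wheel.

Request:
{"api": "drive_tool", "payload": {"deltas": [[55, 0, 0, 30, 0], [55, 0, 0, 38, 0], [55, 0, 0, 38, 0], [55, 3, 0, 38, 0], [55, 12, 0, 35, 0], [55, 26, 3, 24, 0], [55, 36, 8, 5, 0], [55, 38, 10, 0, 0.01]]}}

```text
time_s: 13.82
position: [0.4551, 0.0111, 0.245]
tool_rot: [-0.143, 3.131, -0.018]
contact_force: [-0.4, 0.1, -0.6]
gripper_width: 0.0577
```

Request:
{"api": "drive_tool", "payload": {"deltas": [[55, 38, 12, 0, 0], [55, 38, 12, 0, 0], [55, 36, 12, 0, 0], [55, 30, 12, 0, 0], [55, 18, 8, 0, 0], [55, 7, 4, 0, 0], [55, 0, 0, 0, 0], [55, 0, 0, 0, 0]]}}

```text
time_s: 14.48
position: [0.6192, 0.0713, 0.2407]
tool_rot: [0.145, -3.136, 0.018]
contact_force: [0.2, 0.7, -1.5]
gripper_width: 0.0578
```

```bash
python3 snap.py w16; python3 - <<'E'
from h import *
cv2.imwrite("pics/top16.png",robot.capture("top")[:,:,::-1]);crop("top16","ctop16",145,140,200,150,4)
E
```

```text
14.4833 [0.61923232 0.07129522 0.24071769] [ 0.14538394 -3.13631928  0.01827638] 0.036608885531615974
```

View pics/w16.png

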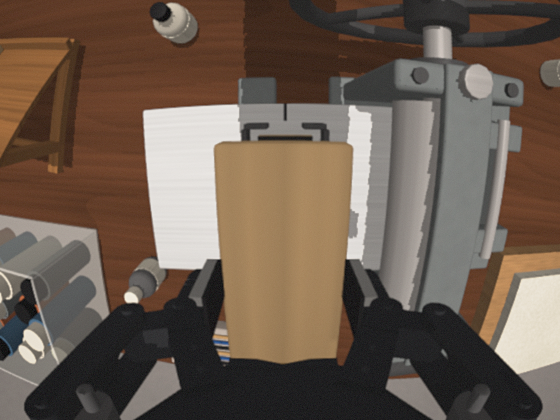

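View pics/ctop16.png

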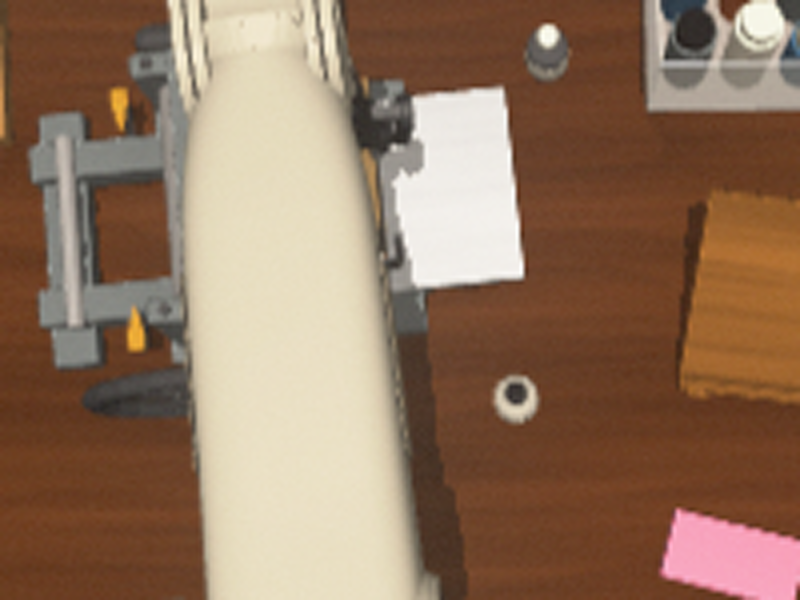

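Request:
{"api": "drive_tool", "payload": {"deltas": [[55, 2, 0, -20, 0], [55, 0, 0, -25, 0], [55, 0, 0, -25, 0], [55, 0, 0, -20, 0], [55, 0, 0, -15, 0], [55, 0, 0, -8, 0], [55, 0, 0, 0, 0], [55, 0, 0, 0, 0]]}}

```text
time_s: 15.25
position: [0.6213, 0.0709, 0.13]
tool_rot: [-0.144, 3.137, -0.018]
contact_force: [-0.1, 0.4, -1.0]
gripper_width: 0.0573
```

```bash
python3 snap.py w17; python3 -c "
from h import *
crop('w17','cw17',180,60,220,140,3.5)"
```

```text
15.25 [0.62129077 0.07089901 0.12999932] [-0.14418715  3.13731241 -0.01767077] 0.03566446833934863
```

View pics/w17.png

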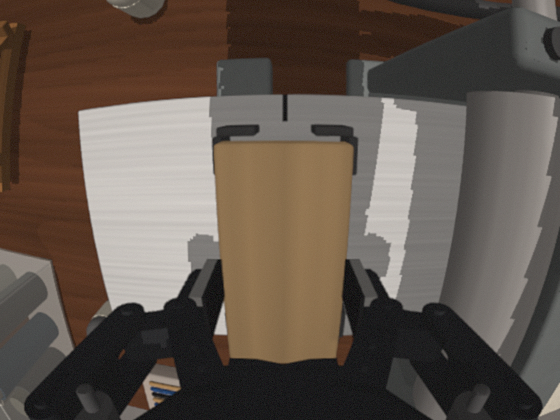

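View pics/cw17.png

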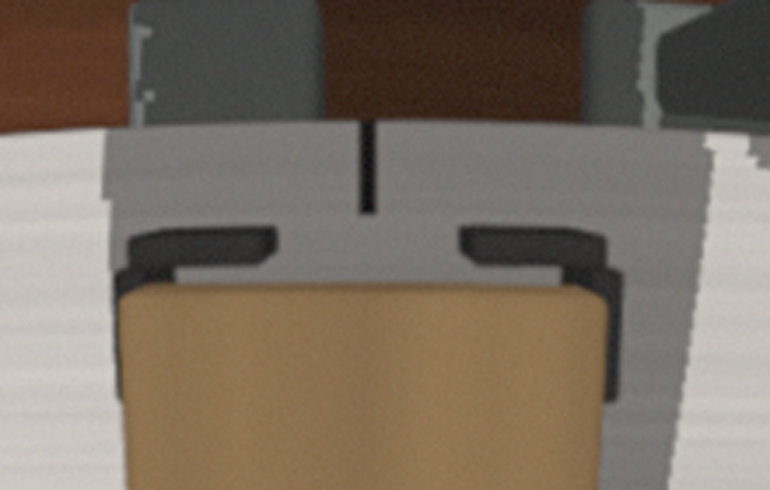

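```bash
python3 - <<'E'
from h import *
import pickle
m,o=pickle.load(open("pics/w17.pkl","rb"))
u=lambda p:up(p,180,60,3.5)
def L(p,z):
    P=atz("wrist",m,u(p),z); d=P-np.array([.6203,.0696,0]);c,s=np.cos(.092),np.sin(.092)
    return np.round(1e3*np.array([c*d[0]+s*d[1],-s*d[0]+c*d[1]]),1)
zt=.130-.0067+.014; zb=zt-.014
print("plaque top",L((121,297),zt),L((608,297),zt),"bottom edge",L((135,286),zb),L((595,286),zb))
zc=.107
print("legs outer",L((116,330),zc),L((621,330),zc),L((115,290),zc),L((622,290),zc))
print("bracket outer/-x edge, inner edge",L((135,240),zc),L((600,240),zc),L((175,265),zc),L((562,265),zc), "gap ends",L((277,240),zc),L((460,240),zc))
print("line",L((367,122),.078),L((367,212),.078),L((135,228),zc))
E
```

```text
plaque top [-60.6 -28.9] [-60.7  29.4] bottom edge [-60.6 -30.1] [-60.7  30.5]
legs outer [-52.7 -36.7] [-52.9  37.8] [-58.7 -36.7] [-58.8  37.8]
bracket outer/-x edge, inner edge [-66.  -33.4] [-66.1  34.2] [-62.2 -27.6] [-62.3  28.7] gap ends [-65.6 -12.6] [-65.6  13.7]
line [-84.2   0.2] [-68.8   0.2] [-67.8 -33.4]
```

Image measurements put the plaque within about 1 mm of centred, with matching yaw. Lowering gently now.

Request:
{"api": "drive_tool", "payload": {"deltas": [[55, 1, 0, -6, 0], [55, 0, 0, -6, 0], [55, 0, 0, -4, 0], [55, 0, 0, -3, 0], [55, 0, 0, 0, 0]], "squeeze": 30}}

```text
time_s: 15.72
position: [0.6218, 0.0712, 0.1092]
tool_rot: [0.145, -3.137, 0.018]
contact_force: [-0.0, 0.0, -0.7]
gripper_width: 0.0575
```

Request:
{"api": "drive_tool", "payload": {"deltas": [[55, 0, 0, -1.5, 0], [55, 0, 0, -1, 0], [55, 0, 0, 0, 0]]}}

```text
time_s: 15.97
position: [0.6225, 0.0712, 0.1077]
tool_rot: [-0.145, 3.138, -0.018]
contact_force: [0.9, -0.7, -0.2]
gripper_width: 0.0576
```

Request:
{"api": "drive_tool", "payload": {"deltas": [[55, 0, 0, -1, 0], [55, 0, 0, -1, 0], [55, 0, 0, 0, 0]]}}

```text
time_s: 16.22
position: [0.6228, 0.0713, 0.1068]
tool_rot: [-0.145, 3.136, -0.017]
contact_force: [-0.3, -0.5, 2.5]
gripper_width: 0.0577
```

```bash
python3 snap.py w18; python3 -c "
from h import *
crop('w18','cw18',180,60,220,140,3.5)"
```

```text
16.2167 [0.6227783  0.07126835 0.10680451] [-0.14487892  3.13649402 -0.01745817] 0.002382982204478131
```

View pics/cw18.png

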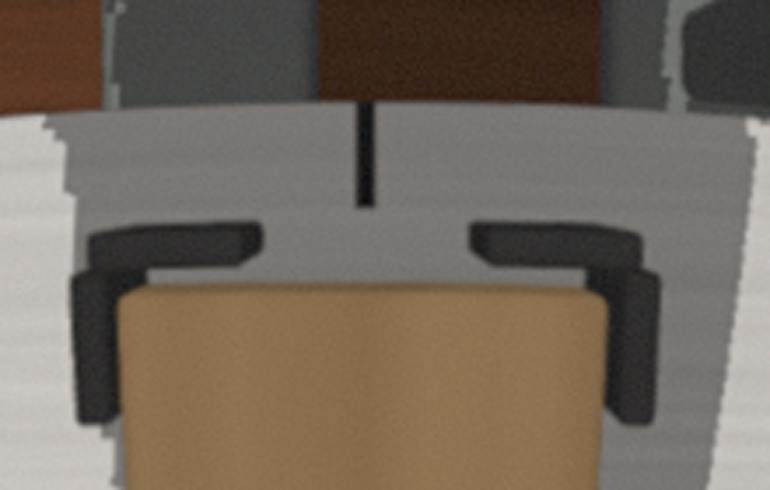

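Contact is at the expected height (2.5 N), and the plaque sits between the corner brackets. Releasing.

Request:
{"api": "drive_tool", "payload": {"deltas": [[55, 0, 0, -0.5, 0], [65, 0, 0, 0, 0], [75, 0, 0, 0, 0], [80, 0, 0, 0, 0], [80, 0, 0, 0, 0]]}}

```text
time_s: 16.68
position: [0.6225, 0.0712, 0.1049]
tool_rot: [-0.145, 3.138, -0.018]
contact_force: [-0.4, -0.9, 0.0]
gripper_width: 0.0688
```

Request:
{"api": "drive_tool", "payload": {"deltas": [[80, 0, 0, 10, 0], [80, 0, 0, 25, 0], [80, 0, 0, 35, 0], [80, 0, 0, 35, 0], [80, 0, 0, 30, 0], [80, 0, 0, 15, 0], [80, 0, 0, 0, 0]]}}

```text
time_s: 17.27
position: [0.6248, 0.0715, 0.2613]
tool_rot: [-0.144, 3.128, -0.017]
contact_force: [0.6, 0.4, -0.0]
gripper_width: 0.068
```

```bash
python3 snap.py w19; python3 -c "
from h import *
crop('w19','cw19',200,80,180,150,4)"
```

```text
17.2667 [0.62480546 0.0714885  0.26130681] [-0.14440192  3.1276729  -0.01651388] 0.09749585077336403
```

View pics/w19.png

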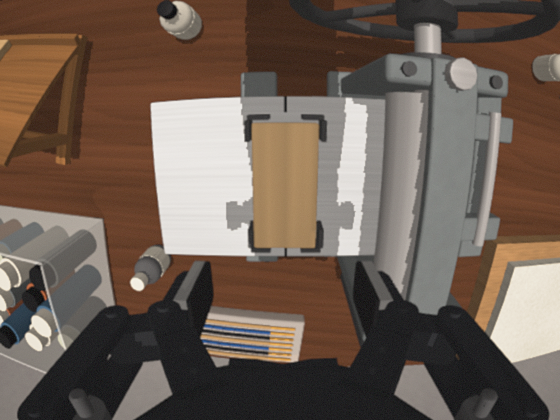

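View pics/cw19.png

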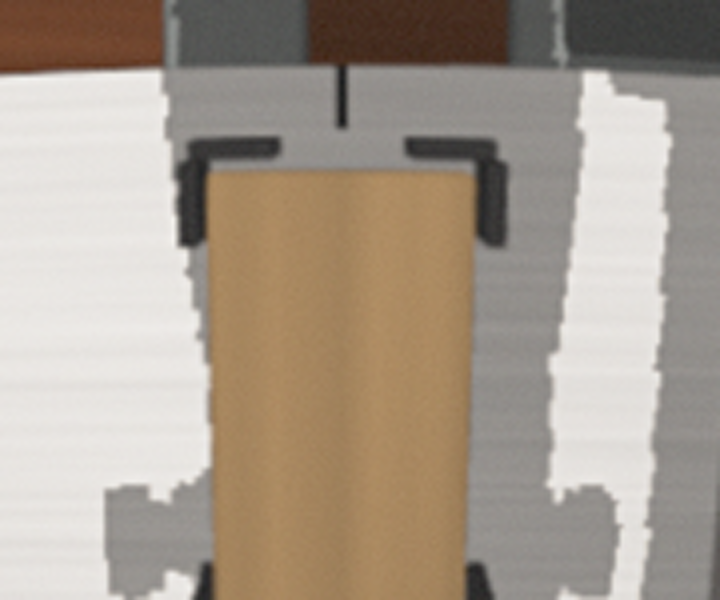

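```bash
python3 -c "
from h import *
crop('w19','cw19b',220,190,130,90,6)"
```

```text
(no output)
```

View pics/cw19b.png

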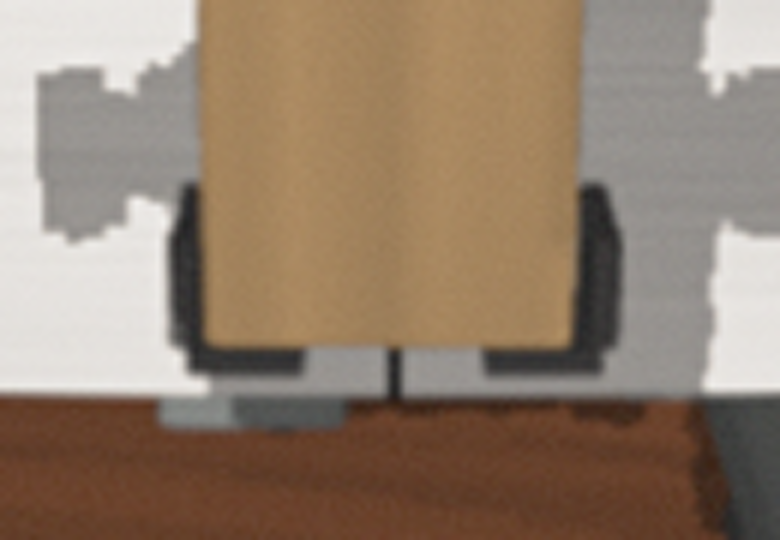

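```bash
python3 - <<'E'
from h import *
import pickle
m,o=pickle.load(open("pics/w19.pkl","rb"))
A=[((-60,-30,14),up((207,171),200,80,4)),((-60,30,14),up((476,171),200,80,4)),((60,-30,14),up((205,347),220,190,6)),((60,30,14),up((574,347),220,190,6))]
obs=[("wrist",m,np.array(l)/1e3,p) for l,p in A]
for fr in ([0,1,3],[0,1,2,3],[0,1,2,3,4]):
  x,r=fit(obs,[.62,.07,.0985,.09,0],fr);print(x,np.round(r,1).tolist())
# outer extents of brackets
c,s=np.cos(.092),np.sin(.092)
def L(px,z):
    d=atz("wrist",m,px,z)-np.array([.6203,.0696,0]);return np.round(1e3*np.array([c*d[0]+s*d[1],-s*d[0]+c*d[1]]),1)
print("line near",L(up((342,125),200,80,4),.078),"far",L(up((395,350),220,190,6),.078),L(up((395,395),220,190,6),.078))
print("far bracket outer",L(up((300,372),220,190,6),.107),L(up((490,372),220,190,6),.107),"near outer",L(up((240,140),200,80,4),.107),"near inner",L(up((240,158),200,80,4),.107))
E
```

```text
[0.62042518 0.06965395 0.0985     0.09075277 0.        ] [[-0.3, -0.1], [0.2, 0.1], [0.2, -0.1], [-0.1, 0.2]]
[0.62048631 0.06965921 0.0981998  0.09074934 0.        ] [[-0.3, -0.1], [0.2, 0.1], [0.2, -0.2], [-0.1, 0.1]]
[0.62077026 0.06968185 0.09722201 0.09079064 0.01871296] [[-0.1, -0.1], [-0.1, 0.1], [0.2, -0.1], [-0.1, 0.2]]
line near [-69.6   0.1] far [76.2  0.7] [85.3  0.7]
far bracket outer [ 67.2 -15.1] [67.  16.7] near outer [-66.5 -22.6] near inner [-62.4 -22.7]
```

The plaque lies square on the block: fitted pose (0.6204,0.0697,0.0985), register (0.6203,0.0696). Next I'll turn the gripper a quarter turn and look at the wheel.

Request:
{"api": "drive_tool", "payload": {"deltas": [[60, -10, 0, 25, -0.12], [60, -18, 0, 25, -0.12], [60, -25, 0, 20, -0.12], [60, -25, 0, 15, -0.12], [60, -25, 0, 0, -0.12], [60, -25, 0, 0, -0.12], [60, -25, 0, 0, -0.12], [60, -20, 0, 0, -0.12]]}}

```text
time_s: 17.98
position: [0.447, 0.0711, 0.3388]
tool_rot: [-1.326, -2.84, 0.019]
contact_force: [0.0, 0.1, 0.0]
gripper_width: 0.0511
```

Request:
{"api": "drive_tool", "payload": {"deltas": [[60, -10, 0, 0, -0.12], [60, 0, 0, 0, -0.12], [60, 0, 0, 0, -0.12], [60, 0, 0, 0, -0.12], [60, 0, 0, 0, -0.13], [60, 0, 0, 0, 0], [60, 0, 0, 0, 0]]}}

```text
time_s: 18.57
position: [0.439, 0.0711, 0.339]
tool_rot: [-2.1, -2.324, 0.016]
contact_force: [-0.3, 1.0, 0.5]
gripper_width: 0.0514
```

```bash
python3 snap.py w20; python3 -c "
from h import *
o=robot.get_obs();print(Rn.from_rotvec(o['tool_rot']).as_matrix(),o['q'])"
```

```text
18.5667 [0.43896251 0.07111971 0.33902085] [-2.10002574 -2.32412519  0.01640426] 0.009442691931498996
[[-1.00845551e-01  9.94813253e-01 -1.32953386e-02]
 [ 9.94902081e-01  1.00834493e-01 -1.50117156e-03]
 [-1.52756639e-04 -1.33789465e-02 -9.99910486e-01]] [1.60174009e-01 1.19882873e-01 1.34419078e-01 1.59869751e+00
 6.38517584e-04 1.62994982e+00]
```

View pics/w20.png

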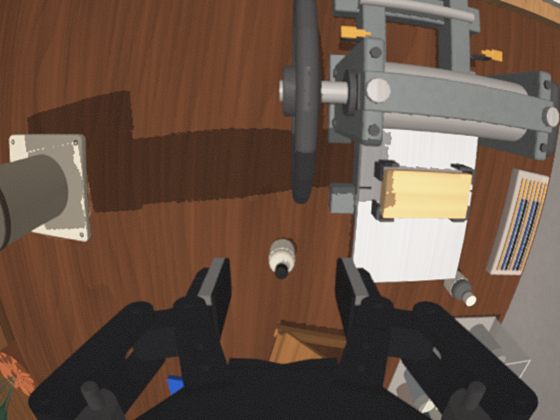

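Request:
{"api": "drive_tool", "payload": {"deltas": [[50, -35, -10, -10, 0], [50, -35, -10, -20, 0], [50, -35, -10, -20, 0], [50, -20, -5, -20, 0], [50, 0, 0, 0, 0]]}}

```text
time_s: 19.03
position: [0.3061, 0.0349, 0.2651]
tool_rot: [-2.097, -2.317, 0.029]
contact_force: [-1.3, -0.3, -0.7]
gripper_width: 0.0427
```

```bash
python3 snap.py w21; python3 -c "
from h import *
crop('w20','cw20',260,0,150,210,2.8)
crop('w21','cw21',280,20,240,200,3.3)"
```

```text
19.0333 [0.30613833 0.03490542 0.26506394] [-2.09696799 -2.31729062  0.02896803] 0.18692449763904195
```

View pics/w21.png

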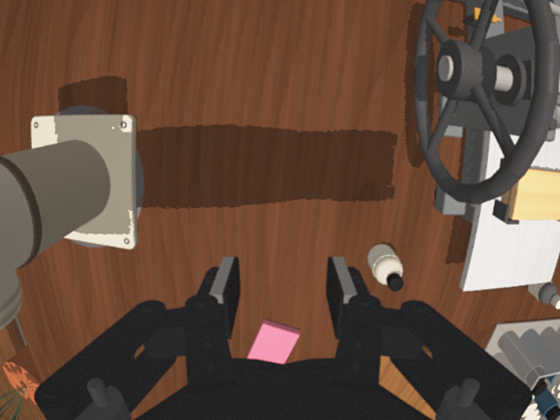

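View pics/cw20.png

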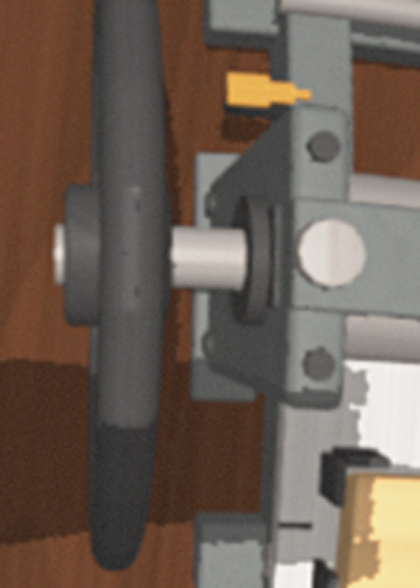

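View pics/cw21.png

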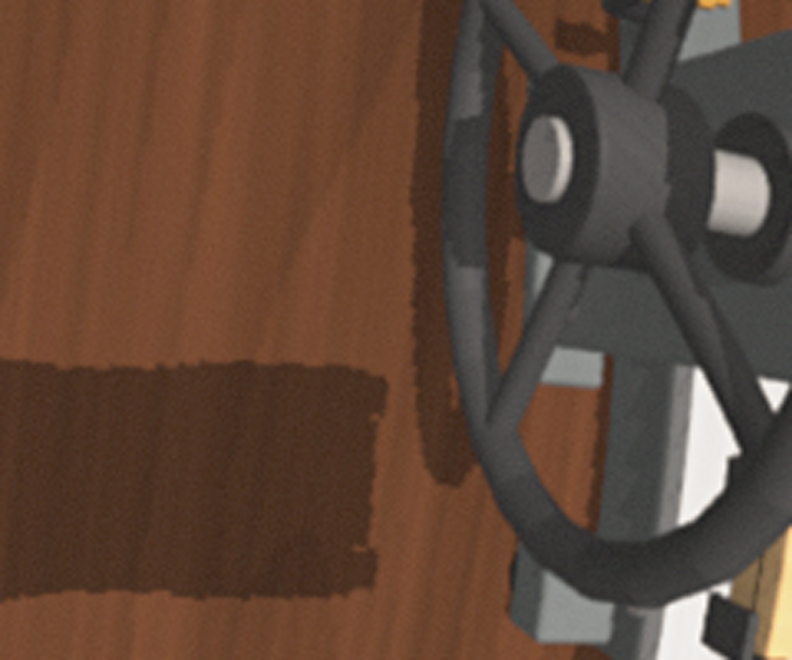

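```bash
python3 -c "
from h import *
crop('w21','cw21b',400,0,160,215,2.7)"
```

```text
(no output)
```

View pics/cw21b.png

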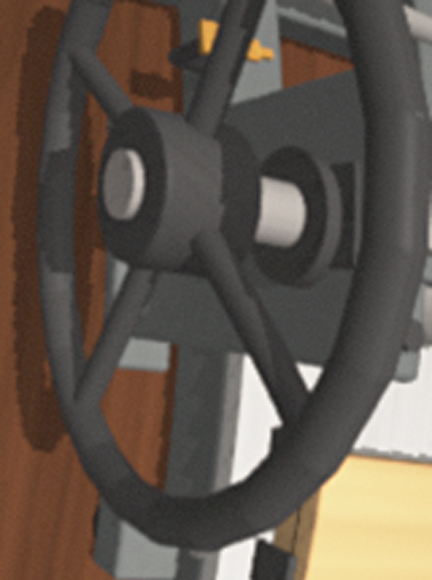

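```bash
cat > wheel2.py <<'E'
from h import *
import pickle
import importlib,io,contextlib
with contextlib.redirect_stdout(io.StringIO()):
    import wheel
m20=pickle.load(open("pics/w20.pkl","rb"))[0];m21=pickle.load(open("pics/w21.pkl","rb"))[0]
P20=[up(p,260,0,2.8) for p in [(130,120),(131,250),(130,320),(126,400),(121,500)]]
P21=[up(p,400,0,2.7) for p in [(56,205),(62,300),(92,415),(130,490),(190,526),(250,510),(320,456),(394,200),(372,60)]]
for yaw in (.085,.092):
  for w in ([("wrist",m21,P21)],[("wrist",m20,P20),("wrist",m21,P21)],[("wrist",m20,P20),("wrist",m21,P21),("wrist",wheel.m1,wheel.P1)]):
    q=least_squares(wheel.res,[.447,.168,.155],args=(w,yaw),loss='soft_l1');print(yaw,q.x,np.round(wheel.res(q.x,w,yaw),1))
E
python3 wheel2.py; python3 -c "
from h import *
print(robot.get_obs()['position'])
import pickle
m=pickle.load(open('pics/w20.pkl','rb'))[0];s=robot.camera_model('top');
# bolt near tri w20/w21? pointer near from w20
for z in (.078,.1): print(z,atz('wrist',m,up((310,95),260,0,2.8),z))
"
```

```text
0.085 [0.45670882 0.16627558 0.13721609] [ 3.8  1.7 -1.5 -1.   0.  -0.2  3.   0.3 -1.2]
0.085 [0.44587419 0.16825284 0.15009246] [-1.3 -0.5 -0.1 -0.2  0.5 -0.4 -1.9 -4.5 -3.1 -0.2  0.6  3.9 -1.3 -5.1]
0.085 [0.44604447 0.16828305 0.14899908] [-1.5 -0.6 -0.2 -0.4  0.4 -0.6 -2.1 -4.7 -3.2  0.1  1.3  4.7 -0.3 -4.1
  0.4 -0.1  0.7  2.8  0.8  1.5  4.1  0.7  1.4]
0.092 [0.45535495 0.16651253 0.13856151] [ 3.2  1.4 -1.5 -0.9  0.1 -0.3  2.9  0.3 -1.2]
0.092 [0.44567161 0.16836215 0.1501768 ] [-0.8 -0.3 -0.  -0.4  0.1 -0.6 -1.8 -4.1 -2.7 -0.1  0.4  3.6 -1.2 -4.9]
0.092 [0.4458502  0.16831015 0.14909615] [-0.9 -0.4 -0.2 -0.6 -0.1 -0.8 -2.  -4.4 -2.8  0.1  1.   4.4 -0.2 -3.9
  0.3 -0.1  0.3  2.8  0.8  0.8  3.4  1.2  0.9]
[0.31027691 0.0355701  0.26770173]
0.078 [0.52642948 0.25941027 0.078     ]
0.1 [0.52143208 0.25321841 0.1       ]
```

```bash
python3 snap.py w22; python3 snap.py w23;  python3 -c "
from h import *
crop('w23','cw23',400,0,160,215,2.7)"
```

```text
19.0833 [0.31027691 0.0355701  0.26770173] [-2.10010954 -2.32050883  0.02068139] 0.1524602767971361
19.1333 [0.31338214 0.03601885 0.26963674] [-2.10268185 -2.32295114  0.01446922] 0.09949171304027178
```

View pics/cw23.png

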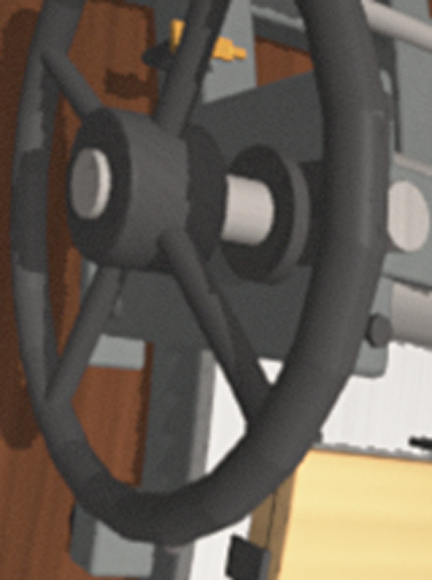

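```bash
cat >> wheel2.py <<'E'
print("new")
m23=pickle.load(open("pics/w23.pkl","rb"))[0]
P23=[up(p,400,0,2.7) for p in [(30,205),(35,310),(160,521),(282,448),(357,200),(335,60)]]
for yaw in (.088,):
  for w in ([("wrist",m23,P23)],[("wrist",m20,P20),("wrist",m23,P23)],[("wrist",m20,P20),("wrist",m23,P23),("wrist",wheel.m1,wheel.P1)]):
    q=least_squares(wheel.res,[.447,.168,.155],args=(w,yaw),loss='soft_l1');print(yaw,q.x,np.round(wheel.res(q.x,w,yaw),1))
E
python3 wheel2.py|sed -n '/new/,$p'
```

```text
new
0.088 [0.45046964 0.16653773 0.14466493] [ 1.1  0.1 -1.3  2.   0.8 -2.2]
0.088 [0.44570367 0.16774951 0.15075359] [-0.9 -0.2  0.1 -0.2  0.4 -0.7 -1.4 -1.   2.5  0.1 -4.1]
0.088 [0.44595003 0.16813148 0.14914183] [-1.2 -0.5 -0.2 -0.4  0.2 -1.  -1.7 -0.1  3.8  1.5 -2.8  0.3  0.   0.7
  2.9  0.8  1.1  3.7  1.   1.4]
```

Request:
{"api": "drive_tool", "payload": {"deltas": [[50, 0, 15, 20, -0.01], [50, 8, 30, 20, 0], [50, 18, 32, 0, 0], [50, 20, 32, 0, 0], [50, 22, 32, 0, 0], [50, 22, 32, 0, 0], [50, 22, 22, 0, 0], [50, 10, 8, 0, 0]]}}

```text
time_s: 19.85
position: [0.4405, 0.2439, 0.31]
tool_rot: [-2.112, -2.316, 0.008]
contact_force: [-0.4, -0.2, -0.8]
gripper_width: 0.0422
```

Request:
{"api": "drive_tool", "payload": {"deltas": [[50, 0, 0, 0, 0], [50, 0, 0, 0, 0]]}}

```text
time_s: 20.02
position: [0.438, 0.2405, 0.3101]
tool_rot: [-2.115, -2.313, 0.013]
contact_force: [0.4, -0.2, -0.2]
gripper_width: 0.0425
```

```bash
python3 snap.py w24; python3 -c "
from h import *
o=robot.get_obs();print(Rn.from_rotvec(o['tool_rot']).as_matrix()[:,1],o['q'])"
```

```text
20.0167 [0.43797093 0.24047623 0.3101024 ] [-2.11460797 -2.31330846  0.01284801] 0.04650228171302567
[ 0.99598702  0.08880352 -0.01112616] [0.49881765 0.22769974 0.19190049 1.54524198 0.00434158 1.98066501]
```

View pics/w24.png

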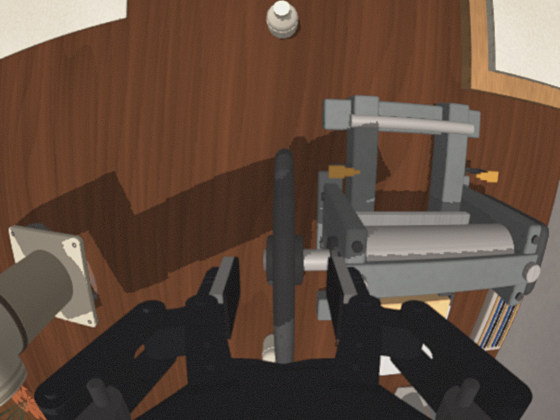

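The rim runs centred between the jaws (column 284), so I'll descend and pinch.

Request:
{"api": "drive_tool", "payload": {"deltas": [[50, 0, 0, -25, 0], [50, 0, 0, -30, 0], [50, 0, 0, -25, 0], [50, 0, 0, -13, 0], [50, 0, 0, -7, 0], [30, 0, 0, 0, 0], [10, 0, 0, 0, 0], [0, 0, 0, 0, 0]], "squeeze": 50}}

```text
time_s: 20.73
position: [0.4375, 0.2392, 0.2118]
tool_rot: [-2.118, -2.312, 0.009]
contact_force: [1.9, -1.1, -0.9]
gripper_width: 0.0147
```

Request:
{"api": "drive_tool", "payload": {"deltas": [[0, 0, 0, 0, 0], [0, 0, 0, 0, 0], [0, 0, 0, 0, 0]]}}

```text
time_s: 20.98
position: [0.4374, 0.2392, 0.2118]
tool_rot: [-2.118, -2.312, 0.009]
contact_force: [0.8, -3.1, 5.8]
gripper_width: 0.0146
```

```bash
cat > arc.py <<'E'
import sys,numpy as np
a,b,n=map(float,sys.argv[1:4]);n=int(n)
# grip closed; press yaw .09
f=np.deg2rad(np.linspace(a,b,n+1))
r=-105*np.sin(f); x=-.09*r; y=.996*r; z=105*np.cos(f)
P=np.round(np.c_[x,y,z],0); d=np.diff(P,axis=0)
print([[0,*v.astype(int).tolist(),0] for v in d])
E
python3 arc.py -41.5 41.5 16
```

```text
[[0, 0, -7, 6, 0], [0, 1, -8, 5, 0], [0, 1, -8, 4, 0], [0, 1, -9, 4, 0], [0, 0, -9, 3, 0], [0, 1, -9, 2, 0], [0, 1, -10, 2, 0], [0, 1, -9, 0, 0], [0, 1, -9, 0, 0], [0, 1, -10, -2, 0], [0, 1, -9, -2, 0], [0, 0, -9, -3, 0], [0, 1, -9, -4, 0], [0, 1, -8, -4, 0], [0, 1, -8, -5, 0], [0, 0, -7, -6, 0]]
```

Request:
{"api": "drive_tool", "payload": {"deltas": [[0, 0, -7, 6, 0], [0, 1, -8, 5, 0], [0, 1, -8, 4, 0], [0, 1, -9, 4, 0], [0, 0, -9, 3, 0]]}}

```text
time_s: 21.4
position: [0.4411, 0.201, 0.2319]
tool_rot: [-2.112, -2.311, 0.003]
contact_force: [8.0, 7.3, -12.8]
gripper_width: 0.0147
```

```bash
python3 snap.py w25
```

```text
21.4 [0.44105122 0.2010075  0.231944  ] [-2.11222145 -2.31112552  0.0033775 ] 0.20432204853275387
```

View pics/w25.png

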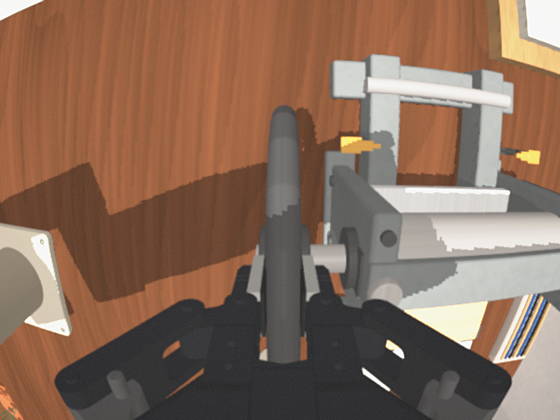

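Request:
{"api": "drive_tool", "payload": {"deltas": [[0, 1, -9, 1, 0], [0, 1, -10, 1, 0], [0, 1, -9, 0, 0], [0, 1, -9, 0, 0], [0, 1, -10, -2, 0], [0, 1, -9, -2, 0]]}}

```text
time_s: 21.95
position: [0.4464, 0.1457, 0.2318]
tool_rot: [-2.11, -2.311, -0.0]
contact_force: [-0.4, 8.9, 2.1]
gripper_width: 0.0143
```

```bash
python3 - <<'E'
from h import *
cv2.imwrite("pics/top26.png",robot.capture("top")[:,:,::-1]);crop("top26","ctop26",145,140,200,150,4)
E
```

```text
(no output)
```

View pics/ctop26.png

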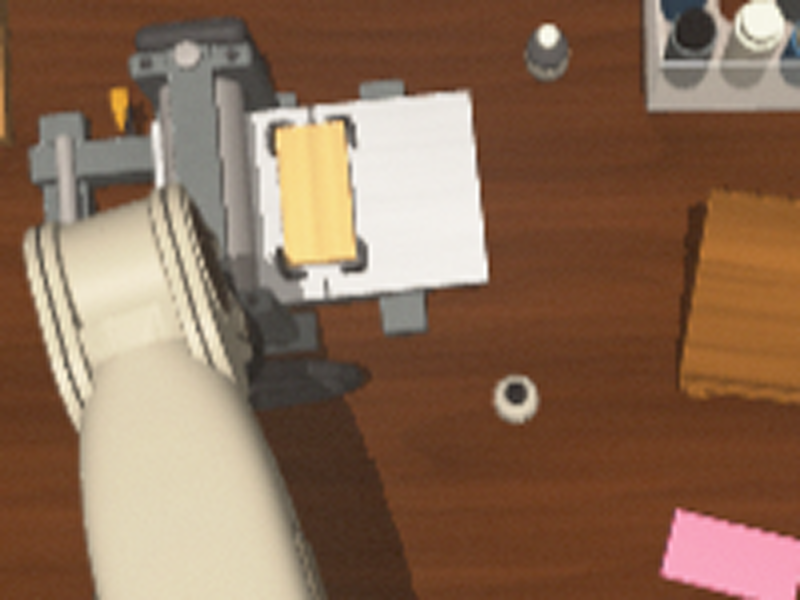

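Cranking works: the bed line moved from column 363 to 326 in the crop, about 30 mm. Continuing the stroke.

Request:
{"api": "drive_tool", "payload": {"deltas": [[0, 0, -9, -3, 0], [0, 1, -9, -4, 0], [0, 1, -8, -4, 0], [0, 1, -8, -5, 0], [0, 0, -7, -6, 0], [0, 0, -6, -6, 0], [0, 0, 0, 0, 0]]}}

```text
time_s: 22.58
position: [0.4511, 0.0963, 0.2038]
tool_rot: [-2.117, -2.314, 0.002]
contact_force: [4.5, 1.6, 1.9]
gripper_width: 0.0141
```

Request:
{"api": "drive_tool", "payload": {"deltas": [[30, 0, 0, 0, 0], [50, 0, 0, 0, 0], [50, 0, 0, 0, 0], [50, 0, 0, 20, 0], [50, 0, 0, 35, 0], [50, 0, 15, 30, 0], [50, -2, 35, 10, 0], [50, -4, 40, 0, 0]]}}

```text
time_s: 23.25
position: [0.444, 0.1854, 0.3008]
tool_rot: [-2.123, -2.309, 0.005]
contact_force: [1.0, -0.6, -0.6]
gripper_width: 0.0427
```

Request:
{"api": "drive_tool", "payload": {"deltas": [[50, -4, 36, 0, 0], [50, -2, 18, 0, 0], [50, 0, 0, -15, 0], [50, 0, 0, -30, 0], [50, 0, 0, -25, 0], [50, 0, 0, -13, 0], [50, 0, 0, -6, 0], [50, 0, 0, 0, 0]]}}

```text
time_s: 23.92
position: [0.4351, 0.2386, 0.2065]
tool_rot: [-2.115, -2.311, 0.02]
contact_force: [-0.1, 0.1, 1.0]
gripper_width: 0.0428
```

Request:
{"api": "drive_tool", "payload": {"deltas": [[30, 0, 0, 0, 0], [10, 0, 0, 0, 0], [0, 0, 0, 0, 0], [0, 0, 0, 0, 0], [0, 0, 0, 0, 0], [0, 0, 0, 0, 0]]}}

```text
time_s: 24.42
position: [0.4374, 0.2396, 0.2097]
tool_rot: [-2.117, -2.312, 0.008]
contact_force: [0.1, -0.5, 5.9]
gripper_width: 0.0148
```

Request:
{"api": "drive_tool", "payload": {"deltas": [[0, 0, -7, 6, 0], [0, 1, -8, 5, 0], [0, 1, -8, 4, 0], [0, 1, -9, 4, 0], [0, 0, -9, 3, 0], [0, 1, -9, 2, 0], [0, 1, -10, 1, 0], [0, 1, -9, 0, 0]]}}

```text
time_s: 25.08
position: [0.4437, 0.1742, 0.236]
tool_rot: [-2.11, -2.311, -0.004]
contact_force: [-2.2, 10.5, 10.2]
gripper_width: 0.0144
```

```bash
python3 snap.py w27
```

```text
25.0833 [0.44371465 0.17423187 0.23604058] [-2.11031977 -2.31095085 -0.00393662] 0.2166943185179221
```

Request:
{"api": "drive_tool", "payload": {"deltas": [[0, 1, -9, -1, 0], [0, 1, -10, -2, 0], [0, 1, -9, -2, 0], [0, 0, -9, -3, 0], [0, 1, -9, -4, 0], [0, 1, -8, -4, 0], [0, 1, -8, -5, 0], [0, 0, -7, -6, 0]]}}

```text
time_s: 25.8
position: [0.4505, 0.1031, 0.2095]
tool_rot: [-2.115, -2.314, -0.001]
contact_force: [-0.1, 4.4, 13.2]
gripper_width: 0.0141
```

View pics/w27.png

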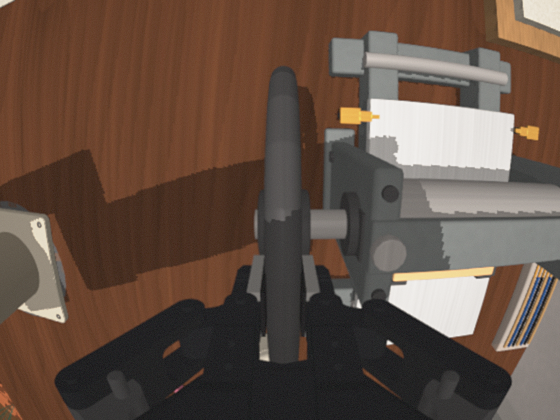

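The plaque is entering under the roller (edge at row 273) and the bed is emerging at the pointers. Re-grasping.

Request:
{"api": "drive_tool", "payload": {"deltas": [[30, 0, 0, 0, 0], [50, 0, 0, 0, 0], [50, 0, 0, 0, 0], [50, 0, 0, 20, 0], [50, 0, 0, 35, 0], [50, 0, 15, 30, 0], [50, -2, 35, 5, 0], [50, -4, 40, 0, 0]]}}

```text
time_s: 26.47
position: [0.4441, 0.1915, 0.2992]
tool_rot: [-2.123, -2.309, 0.006]
contact_force: [0.9, 0.8, -0.4]
gripper_width: 0.0428
```

```bash
python3 - <<'E'
from h import *
cv2.imwrite("pics/sc28.png",robot.capture("scene")[:,:,::-1]);crop("sc28","csc28",260,140,190,150,4)
E
```

Request:
{"api": "drive_tool", "payload": {"deltas": [[50, -4, 36, 0, 0], [50, -2, 13, 0, 0], [50, 0, 0, -15, 0], [50, 0, 0, -30, 0], [50, 0, 0, -25, 0], [50, 0, 0, -13, 0], [50, 0, 0, -6, 0], [50, 0, 0, 0, 0]]}}

```text
time_s: 27.18
position: [0.4353, 0.2394, 0.2054]
tool_rot: [-2.115, -2.311, 0.02]
contact_force: [0.4, 0.0, 0.4]
gripper_width: 0.0428
```

View pics/csc28.png

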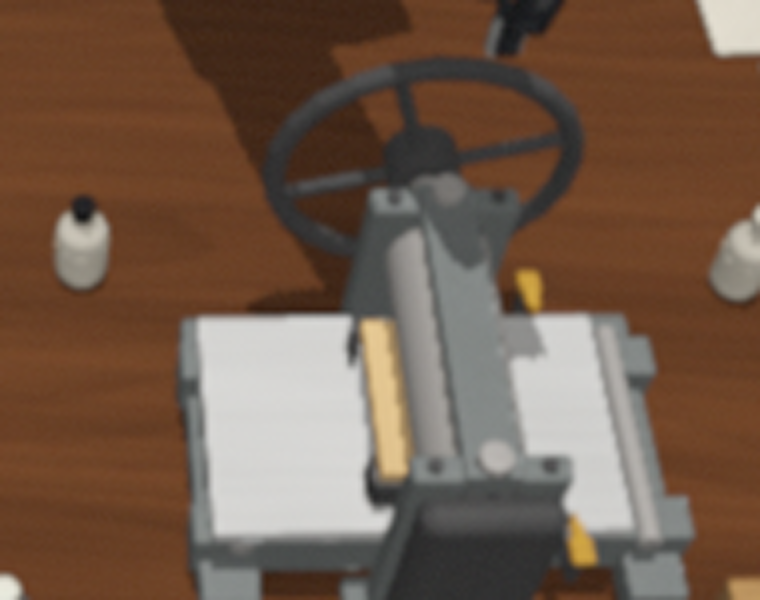

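Good: the plaque is flat and passing under. Third stroke.

Request:
{"api": "drive_tool", "payload": {"deltas": [[30, 0, 0, 1, 0], [10, 0, 0, 0, 0], [0, 0, 0, 0, 0], [0, 0, 0, 0, 0], [0, 0, 0, 0, 0], [0, 0, 0, 0, 0]]}}

```text
time_s: 27.68
position: [0.4373, 0.2406, 0.2098]
tool_rot: [-2.117, -2.312, 0.008]
contact_force: [-0.7, 0.1, 6.1]
gripper_width: 0.0144
```

Request:
{"api": "drive_tool", "payload": {"deltas": [[0, 0, -7, 6, 0], [0, 1, -8, 5, 0], [0, 1, -8, 4, 0], [0, 1, -9, 4, 0], [0, 0, -9, 3, 0], [0, 1, -9, 2, 0], [0, 1, -10, 1, 0], [0, 1, -9, 0, 0]]}}

```text
time_s: 28.35
position: [0.4437, 0.1748, 0.2358]
tool_rot: [-2.111, -2.311, -0.002]
contact_force: [-1.9, 9.1, 9.3]
gripper_width: 0.0146
```

Request:
{"api": "drive_tool", "payload": {"deltas": [[0, 1, -9, -1, 0], [0, 1, -10, -2, 0], [0, 1, -9, -2, 0], [0, 0, -9, -3, 0], [0, 1, -9, -4, 0], [0, 1, -8, -5, 0], [0, 1, -8, -5, 0], [0, 0, -7, -6, 0]]}}

```text
time_s: 29.02
position: [0.4506, 0.1026, 0.2094]
tool_rot: [-2.118, -2.315, 0.002]
contact_force: [-1.3, -1.1, 16.6]
gripper_width: 0.0147
```

Request:
{"api": "drive_tool", "payload": {"deltas": [[30, 0, 0, 0, 0], [50, 0, 0, 0, 0], [50, 0, 0, 0, 0], [50, 0, 0, 20, 0], [50, 0, 0, 35, 0], [50, 0, 15, 30, 0], [50, -2, 35, 5, 0], [50, -4, 40, 0, 0]]}}

```text
time_s: 29.68
position: [0.4442, 0.1927, 0.2982]
tool_rot: [-2.123, -2.31, 0.005]
contact_force: [1.6, 0.3, -0.6]
gripper_width: 0.0426
```

```bash
python3 - <<'E'
from h import *
cv2.imwrite("pics/sc29.png",robot.capture("scene")[:,:,::-1]);crop("sc29","csc29",300,180,150,120,5)
E
python3 snap.py w29
```

```text
29.7333 [0.44234197 0.20026033 0.29626556] [-2.1081154  -2.31451151  0.0034469 ] 0.17227780893199895
```

View pics/csc29.png

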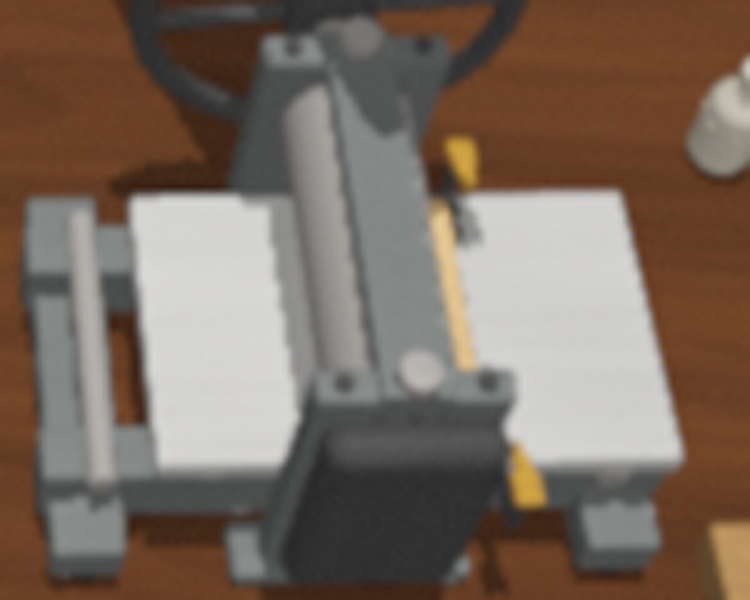

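View pics/w29.png

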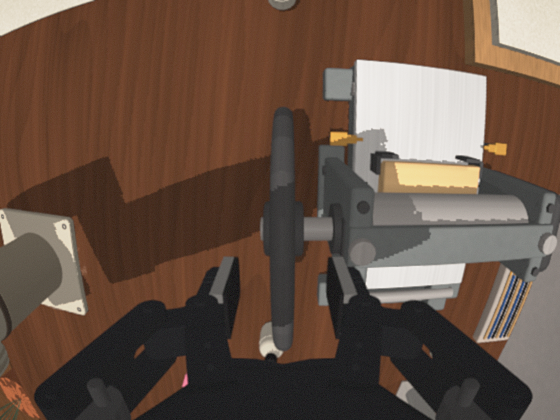

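Request:
{"api": "drive_tool", "payload": {"deltas": [[50, -4, 36, 0, 0], [50, -2, 11, 0, 0], [50, 0, 0, -15, 0], [50, 0, 0, -30, 0], [50, 0, 0, -25, 0], [50, 0, 0, -13, 0], [50, 0, 0, -5, 0], [50, 0, 0, 0, 0]]}}

```text
time_s: 30.45
position: [0.4355, 0.2383, 0.2056]
tool_rot: [-2.116, -2.311, 0.02]
contact_force: [0.6, 0.2, 0.8]
gripper_width: 0.0426
```

Request:
{"api": "drive_tool", "payload": {"deltas": [[30, 0, 0, 1, 0], [10, 0, 0, 0, 0], [0, 0, 0, 0, 0], [0, 0, 0, 0, 0], [0, 0, 0, 0, 0], [0, 0, 0, 0, 0]]}}

```text
time_s: 30.95
position: [0.4375, 0.2396, 0.2099]
tool_rot: [-2.117, -2.312, 0.008]
contact_force: [-0.3, -0.3, 5.5]
gripper_width: 0.0146
```

```bash
python3 snap.py w30;python3 -c "
from h import *
crop('w30','cw30',300,0,230,170,3.4)"
```

```text
30.95 [0.43745257 0.23958672 0.20985684] [-2.11730933 -2.31240791  0.00824047] 0.002580485678478781
```

View pics/w30.png

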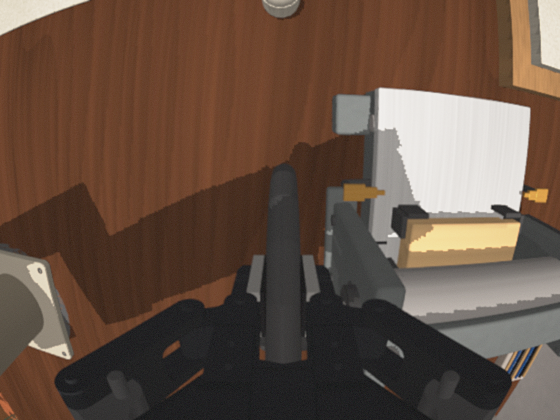

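View pics/cw30.png

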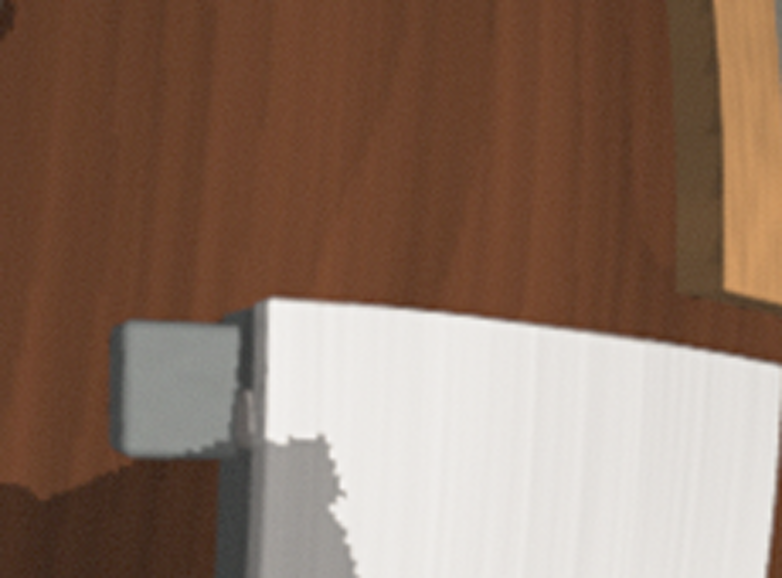

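```bash
python3 -c "
from h import *
crop('w30','cw30b',320,165,130,110,6)
crop('w24','cw24b',310,150,200,80,4)"
```

```text
(no output)
```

View pics/cw30b.png

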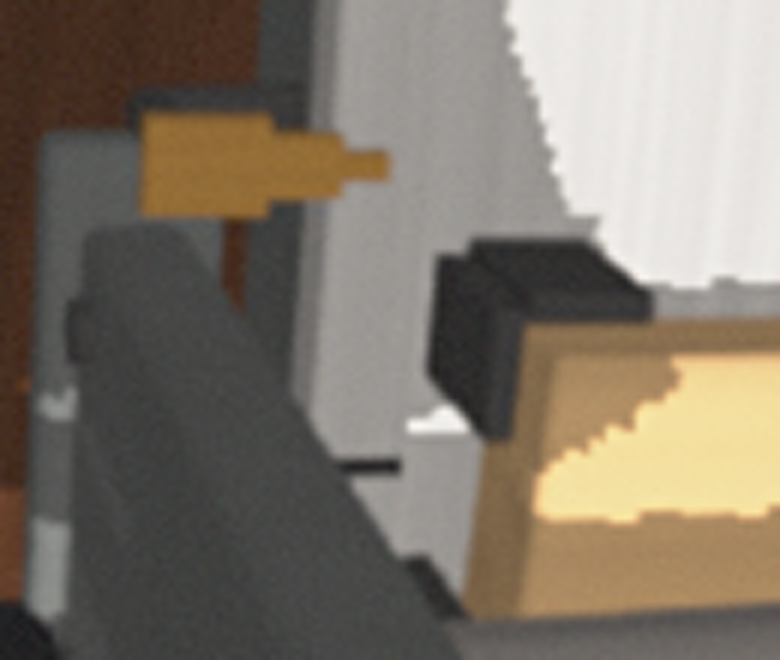

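View pics/cw24b.png

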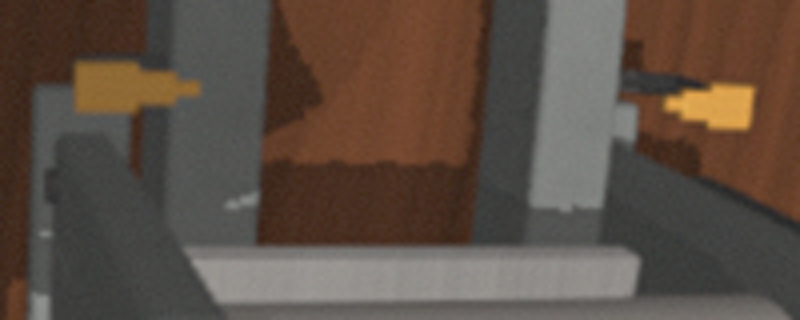

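```bash
cat > ptr.py <<'E'
from h import *
import pickle
M=lambda n:pickle.load(open(f"pics/{n}.pkl","rb"))[0]
o=[("wrist",M("w30"),up((388,165),320,165,6)),("wrist",M("w24"),up((200,88),310,150,4)),("wrist",M("w20"),up((310,95),260,0,2.8))]
print(tri(o),tri(o[::2]),tri(o[:2]))
ey=np.array([-np.sin(.091),np.cos(.091)])
P=tri(o)[0]
line=up((380,466),320,165,6)
for z in (.078,.08):
    L=atz("wrist",M("w30"),line,z); print("line",L,"gap mm",1e3*ey@(P-L)[:2])
for z in (.078,.08,.09): print(z,[np.round(atz(*q[:3],z),4) for q in o])
E
python3 ptr.py
```

```text
(array([0.52402868, 0.25643705, 0.0883968 ]), [array([0.2, 0.1]), array([-0.1, -0.1]), array([-0.,  0.])]) (array([0.52399252, 0.25648686, 0.08828119]), [array([ 0.1, -0. ]), array([-0.1,  0. ])]) (array([0.52493082, 0.25582111, 0.08525935]), [array([ 0., -0.]), array([-0.,  0.])])
line [0.53519235 0.20615967 0.078     ] gap mm 51.08384341161887
line [0.5344502  0.20694922 0.08      ] gap mm 50.23011772706301
0.078 [array([0.5274, 0.2542, 0.078 ]), array([0.5267, 0.2547, 0.078 ]), array([0.5264, 0.2594, 0.078 ])]
0.08 [array([0.5267, 0.2547, 0.08  ]), array([0.5262, 0.255 , 0.08  ]), array([0.526 , 0.2588, 0.08  ])]
0.09 [array([0.5233, 0.2568, 0.09  ]), array([0.5238, 0.2566, 0.09  ]), array([0.5237, 0.256 , 0.09  ])]
```

The remaining gap is about 50.5 mm (1.44 rad). One full stroke next, then measure while still gripping.

Request:
{"api": "drive_tool", "payload": {"deltas": [[0, 0, -7, 6, 0], [0, 1, -8, 5, 0], [0, 1, -8, 4, 0], [0, 1, -9, 4, 0], [0, 0, -9, 3, 0], [0, 1, -9, 2, 0], [0, 1, -10, 1, 0], [0, 1, -9, 0, 0]]}}

```text
time_s: 31.67
position: [0.4437, 0.1732, 0.2345]
tool_rot: [-2.112, -2.311, 0.001]
contact_force: [1.1, 9.0, 2.5]
gripper_width: 0.0145
```

Request:
{"api": "drive_tool", "payload": {"deltas": [[0, 1, -9, -1, 0], [0, 1, -10, -2, 0], [0, 1, -9, -2, 0], [0, 0, -9, -3, 0], [0, 1, -9, -4, 0], [0, 1, -8, -5, 0], [0, 0, 0, 0, 0], [0, 0, 0, 0, 0]]}}

```text
time_s: 32.33
position: [0.4492, 0.1161, 0.2183]
tool_rot: [-2.119, -2.313, 0.006]
contact_force: [1.4, -1.5, 6.8]
gripper_width: 0.0149
```

```bash
python3 snap.py w31;python3 -c "
from h import *
crop('w31','cw31',310,20,130,110,6)"
```

```text
32.3333 [0.44920597 0.11608183 0.21833626] [-2.11888713 -2.31336743  0.00626961] 0.006574190396566678
```

View pics/w31.png

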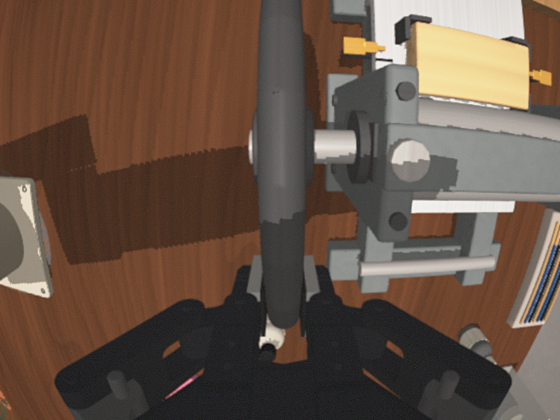

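View pics/cw31.png

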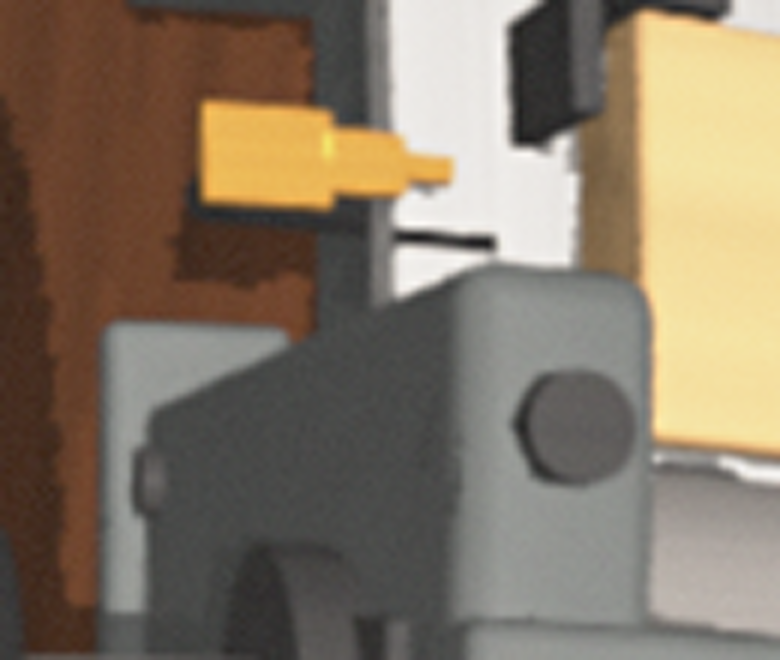

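```bash
cat >> ptr.py <<'E'
print("---")
q=("wrist",M("w31"),up((452,170),310,20,6)); T4=tri(o+[q]); print(T4, tri([o[0],q]))
for z in (.078,.08):
    L=atz("wrist",M("w31"),up((448,240),310,20,6),z); print("line",L,"gap",[1e3*ey@(X-L)[:2] for X in (T4[0],atz(*q,.088),atz(*q,.0865))])
E
python3 ptr.py|sed -n '/---/,$p'
```

```text
---
(array([0.52392803, 0.25647926, 0.08855357]), [array([0.1, 0.1]), array([-0.2, -0.1]), array([-0.1, -0. ]), array([0.2, 0.1])]) (array([0.52374084, 0.25655335, 0.08865992]), [array([-0., -0.]), array([0., 0.])])
line [0.52707175 0.24824343 0.078     ] gap [np.float64(8.487432164751167), np.float64(8.718412806975122), np.float64(9.040280608154935)]
line [0.52649069 0.24783675 0.08      ] gap [np.float64(8.839633367483257), np.float64(9.07061400970721), np.float64(9.392481810887023)]
```

Request:
{"api": "drive_tool", "payload": {"deltas": [[0, 0.5, -6, -4, 0], [0, 0.5, -6, -5, 0], [0, 0.5, -5, -4, 0], [0, 0, 0, 0, 0], [0, 0, 0, 0, 0]]}}

```text
time_s: 32.8
position: [0.4508, 0.0995, 0.2054]
tool_rot: [-2.118, -2.314, 0.005]
contact_force: [0.3, -1.0, 7.3]
gripper_width: 0.0148
```

```bash
python3 snap.py w32;python3 -c "
from h import *
crop('w32','cw32',310,0,130,110,6)"
```

```text
32.8 [0.45080936 0.09949275 0.20539863] [-2.11808702 -2.31374511  0.00529202] 0.0032549882002289583
```

View pics/cw32.png

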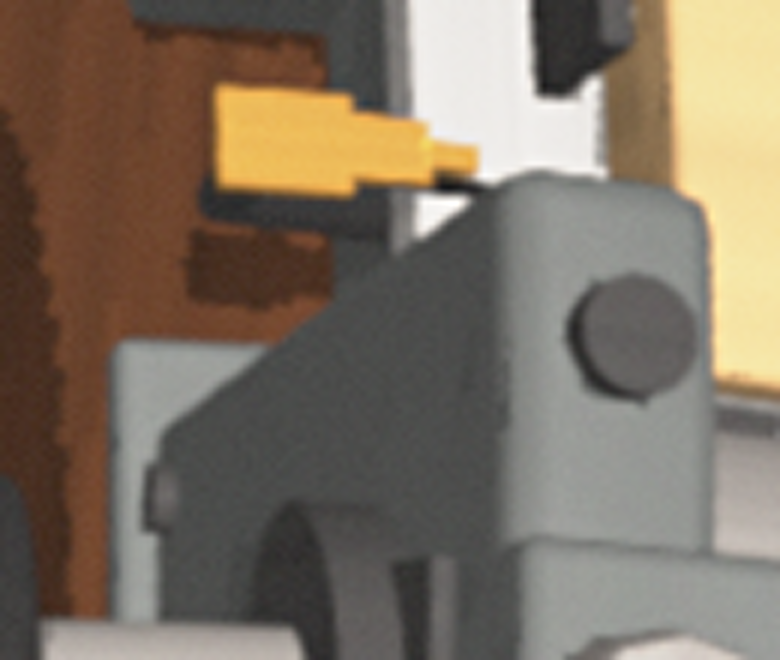

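```bash
cat >> ptr.py <<'E'
print("+++")
q=("wrist",M("w32"),up((477,160),310,0,6)); print(tri(o+[q]))
for z in (.078,.08):
    L=atz("wrist",M("w32"),up((465,184),310,0,6),z); print("line",L,"gap",[1e3*ey@(X-L)[:2] for X in (T4[0],atz(*q,.088),atz(*q,.0865))])
E
python3 ptr.py|sed -n '/+++/,$p'
```

```text
+++
(array([0.52394565, 0.25646478, 0.08851341]), [array([0.1, 0.1]), array([-0.1, -0.1]), array([-0.1, -0. ]), array([0.2, 0.1])])
line [0.52539232 0.25582372 0.078     ] gap [np.float64(0.7858914115943022), np.float64(0.9904509857647494), np.float64(1.4251797677872649)]
line [0.52480727 0.25521727 0.08      ] gap [np.float64(1.3366652708211748), np.float64(1.541224844991622), np.float64(1.9759536270141376)]
```

Request:
{"api": "drive_tool", "payload": {"deltas": [[0, 0, -1.5, -1.5, 0], [0, 0, -0.5, -0.5, 0], [0, 0, 0, 0, 0]]}}

```text
time_s: 33.1
position: [0.451, 0.0982, 0.2042]
tool_rot: [-2.117, -2.314, 0.003]
contact_force: [-0.1, 0.8, 10.9]
gripper_width: 0.0145
```

Request:
{"api": "drive_tool", "payload": {"deltas": [[30, 0, 0, 0, 0], [50, 0, 0, 0, 0], [50, 0, 0, 0, 0], [50, 0, 0, 20, 0], [50, 0, 0, 35, 0], [50, 0, 15, 35, 0], [50, 8, 30, 10, 0], [50, 15, 30, 0, 0]]}}

```text
time_s: 33.77
position: [0.4729, 0.1728, 0.3056]
tool_rot: [-2.121, -2.312, 0.004]
contact_force: [1.2, 0.8, -1.1]
gripper_width: 0.0429
```

Request:
{"api": "drive_tool", "payload": {"deltas": [[50, 20, 20, 0, 0], [50, 20, 0, 0, 0], [50, 0, 0, 0, 0], [50, 0, 0, 0, 0], [50, 0, 0, 0, 0]]}}

```text
time_s: 34.18
position: [0.5114, 0.1918, 0.3005]
tool_rot: [-2.116, -2.31, 0.016]
contact_force: [-0.9, -0.6, 0.3]
gripper_width: 0.0427
```

```bash
python3 snap.py w33;python3 -c "
from h import *
crop('w33','cw33',220,60,240,180,3.3)"
```

```text
34.1833 [0.51137305 0.19181119 0.30050358] [-2.11595558 -2.31037333  0.01632864] 0.02087765111801857
```

View pics/w33.png

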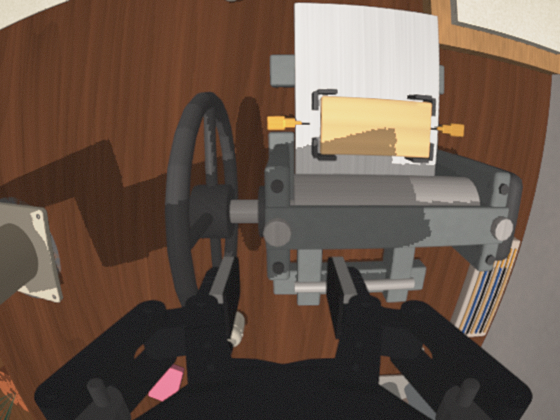

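View pics/cw33.png

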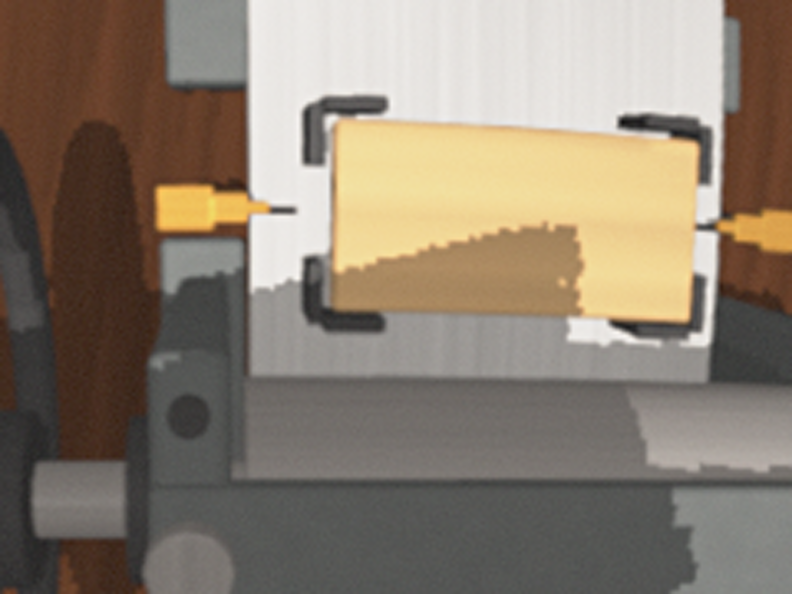

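```bash
cat >> ptr.py <<'E'
print("===")
m=M("w33");u=lambda p:up(p,220,60,3.3)
W=lambda p,z:atz("wrist",m,u(p),z)
ex=np.array([np.cos(.091),np.sin(.091)])
for zl,zp in ((.0785,.088),(.08,.088),(.0785,.0885)):
  print("near",1e3*ey@(W((267,207.5),zp)-W((285,210),zl))[:2],"far",1e3*ey@(W((721,227),zp)-W((705,227),zl))[:2], W((267,207.5),zp),W((721,227),zp))
A=[((-60,30,14),(335,119)),((60,30,14),(699,142)),((60,-30,14),(690,321)),((-60,-30,14),(332,308))]
obs=[("wrist",m,np.array(l)/1e3,u(p)) for l,p in A]
for fr in ([0,1,3],[0,1,2,3]): 
  x,r=fit(obs,[.6,.26,.0985,.09,0],fr);print(x,np.round(r,1).tolist(),"plaque-pointer y",1e3*ey@(x[:2]-T4[0][:2]))
E
python3 ptr.py|sed -n '/===/,$p'
```

```text
===
near 1.1207699061210354 far 0.7970915820129113 [0.52325822 0.25614465 0.088     ] [0.68320582 0.27109813 0.088     ]
near 1.066623346304989 far 0.7457484026451153 [0.52325822 0.25614465 0.088     ] [0.68320582 0.27109813 0.088     ]
near 1.1377214163637552 far 0.8135402149231329 [0.52323704 0.25615974 0.0885    ] [0.68295899 0.27109212 0.0885    ]
[0.60238959 0.26236082 0.0985     0.08927452 0.        ] [[-0.2, -0.7], [0.3, -0.4], [-0.0, 0.4], [-0.0, 0.7]] plaque-pointer y -1.2729300702866682
[0.60289001 0.26232633 0.09647285 0.08917521 0.        ] [[0.1, -0.5], [-0.1, -0.3], [-0.4, 0.2], [0.3, 0.6]] plaque-pointer y -1.35275313802408
```

Everything agrees that the bed is about 1 mm short. One more small pinch at the wheel's top to trim it.

Request:
{"api": "drive_tool", "payload": {"deltas": [[50, -30, -10, 0, 0], [50, -25, -9, 0, 0], [50, -10, -4, 0, 0], [50, 0, 0, -10, 0], [50, 0, 0, -25, 0], [50, 0, 0, -20, 0], [50, 0, 0, -8, 0], [50, 0, 0, 0, 0]]}}

```text
time_s: 34.9
position: [0.4451, 0.1683, 0.2367]
tool_rot: [-2.116, -2.31, 0.019]
contact_force: [-0.7, 0.5, -0.7]
gripper_width: 0.0428
```

Request:
{"api": "drive_tool", "payload": {"deltas": [[30, 0, 0, 0, 0], [10, 0, 0, 0, 0], [0, 0, 0, 0, 0], [0, 0, 0, 0, 0], [0, 0, 0, 0, 0], [0, 0, 0, 0, 0]]}}

```text
time_s: 35.4
position: [0.4441, 0.169, 0.2398]
tool_rot: [-2.113, -2.31, 0.018]
contact_force: [-9.7, -1.7, 6.7]
gripper_width: 0.0146
```

```bash
python3 snap.py w34;python3 -c "
from h import *
crop('w34','cw34',310,40,130,110,6)"
```

```text
35.4 [0.44408152 0.16896849 0.2398088 ] [-2.11296235 -2.30963701  0.0179628 ] 0.001790067897277544
```

View pics/cw34.png

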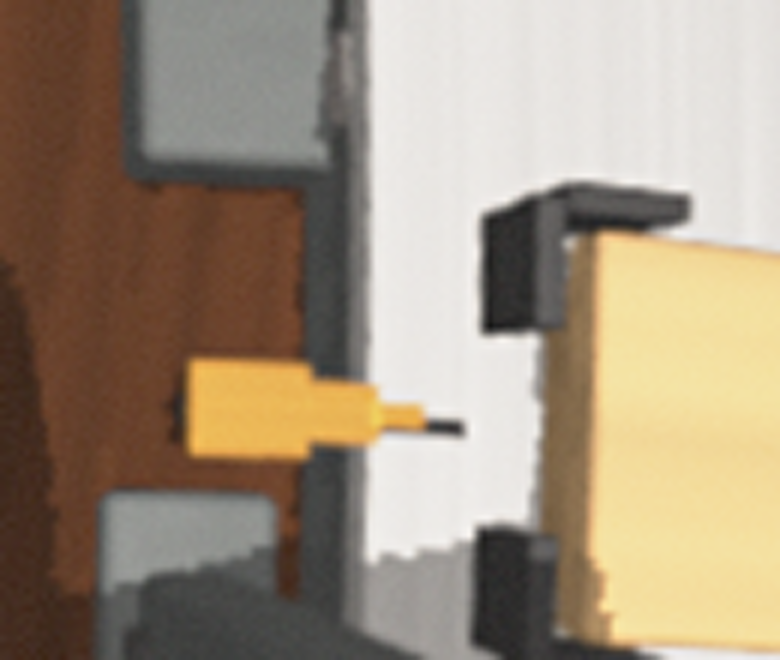

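Request:
{"api": "drive_tool", "payload": {"deltas": [[0, 0, -2, 0, 0], [0, 0, -2, 0, 0], [0, 0, 0, 0, 0], [0, 0, 0, 0, 0]]}}

```text
time_s: 35.78
position: [0.4443, 0.1669, 0.2398]
tool_rot: [-2.11, -2.309, 0.013]
contact_force: [-10.2, 3.2, 4.7]
gripper_width: 0.0141
```

```bash
python3 snap.py w35;python3 -c "
from h import *
crop('w35','cw35',310,40,130,110,6)"; cat >> ptr.py <<'E'
print("ttt")
for n,tip,ln in (("w34",(424,415),(445,427)),):
  m=M(n);u=lambda p:up(p,310,40,6)
  print(n,1e3*ey@(atz("wrist",m,u(tip),.088)-atz("wrist",m,u(ln),.0785))[:2])
E
python3 ptr.py|sed -n '/ttt/,$p'
```

```text
35.7833 [0.44430496 0.16687263 0.23978646] [-2.10996648 -2.30864839  0.01269688] 0.002700480385524992
ttt
w34 1.5326506997459395
```

View pics/cw35.png

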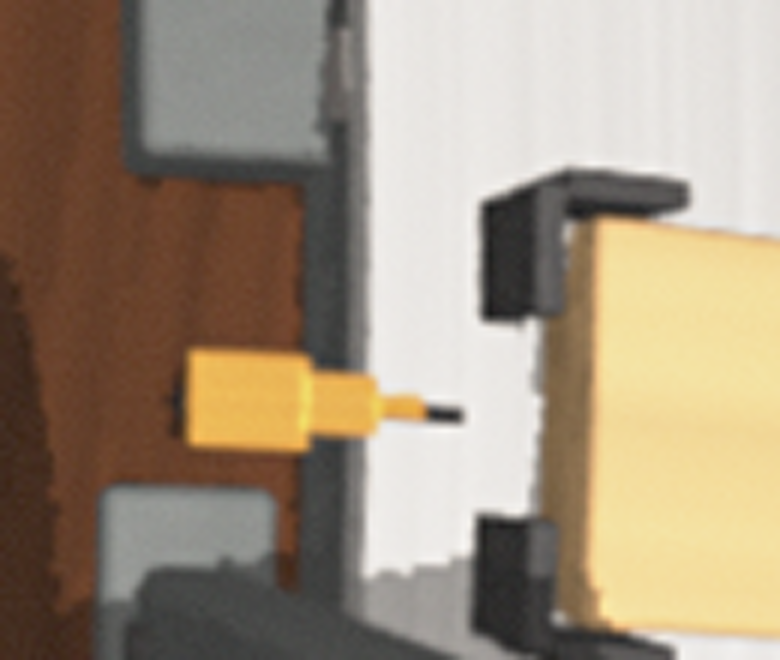

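Request:
{"api": "drive_tool", "payload": {"deltas": [[0, 0, -1, 0, 0], [0, 0, -1, 0, 0], [0, 0, 0, 0, 0], [0, 0, 0, 0, 0]]}}

```text
time_s: 36.17
position: [0.4444, 0.1657, 0.2397]
tool_rot: [-2.109, -2.308, 0.011]
contact_force: [-9.2, 5.7, 4.3]
gripper_width: 0.0143
```

Request:
{"api": "drive_tool", "payload": {"deltas": [[30, 0, 0, 0, 0], [50, 0, 0, 0, 0], [50, 0, 0, 0, 0], [50, 0, 0, 20, 0], [50, 0, 0, 30, 0], [50, 20, 5, 10, 0], [50, 25, 10, 5, 0], [50, 20, 10, 0, 0]]}}

```text
time_s: 36.83
position: [0.5146, 0.1884, 0.3062]
tool_rot: [-2.12, -2.313, 0.005]
contact_force: [1.0, 0.1, 0.3]
gripper_width: 0.0427
```

Request:
{"api": "drive_tool", "payload": {"deltas": [[50, 0, 0, 0, 0], [50, 0, 0, 0, 0], [50, 0, 0, 0, 0], [50, 0, 0, 0, 0]]}}

```text
time_s: 37.17
position: [0.5114, 0.1878, 0.3034]
tool_rot: [-2.117, -2.311, 0.014]
contact_force: [0.4, 0.6, 0.8]
gripper_width: 0.0424
```

```bash
python3 snap.py w36;python3 -c "
from h import *
crop('w36','cw36',220,60,240,180,3.3)
cv2.imwrite('pics/sc36.png',robot.capture('scene')[:,:,::-1])
cv2.imwrite('pics/top36.png',robot.capture('top')[:,:,::-1])"
```

```text
37.1667 [0.51141226 0.18778686 0.30343937] [-2.11655466 -2.31125774  0.01377229] 0.008649532646756743
```

View pics/cw36.png

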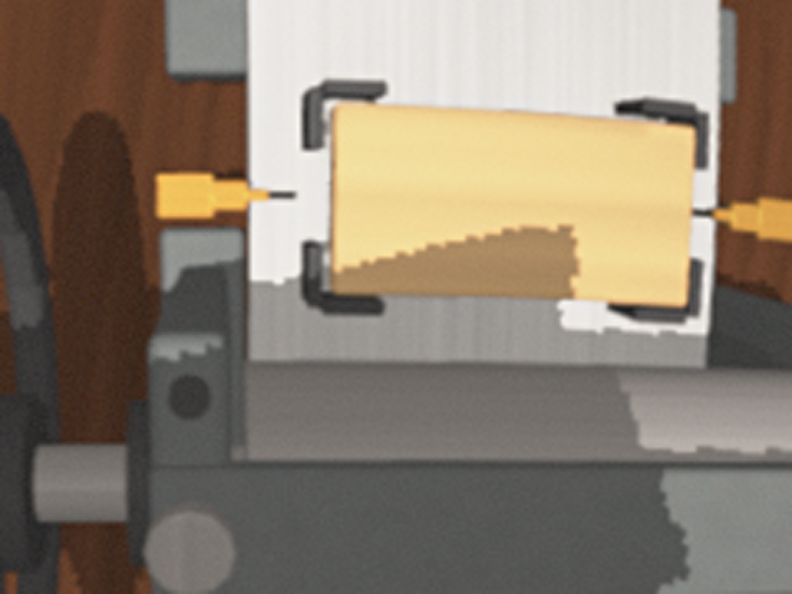

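View pics/sc36.png

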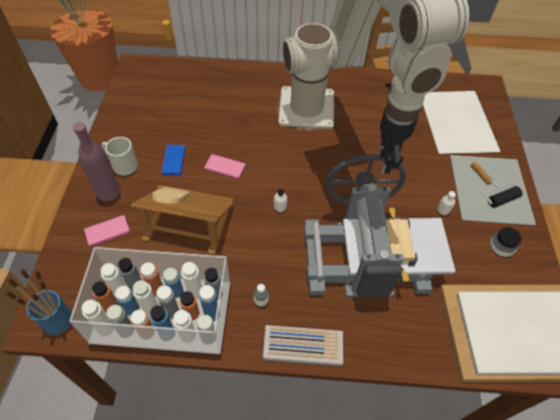

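```bash
cat >> ptr.py <<'E'
print("fff")
m=M("w36");u=lambda p:up(p,220,60,3.3)
for zl,zp in ((.0785,.088),(.08,.088)):
  print("near",1e3*ey@(W0((267,194),zp)-W0((285,194.5),zl))[:2] if 0 else 1e3*ey@(atz("wrist",m,u((267,194.5)),zp)-atz("wrist",m,u((285,195)),zl))[:2],"far",1e3*ey@(atz("wrist",m,u((718,214)),zp)-atz("wrist",m,u((700,212.5)),zl))[:2])
A=[((-60,30,14),(333,103)),((60,30,14),(696,126)),((60,-30,14),(688,305)),((-60,-30,14),(331,291))]
obs=[("wrist",m,np.array(l)/1e3,u(p)) for l,p in A]
x,r=fit(obs,[.6,.26,.0985,.09,0],[0,1,2,3]);print(x,np.round(r,1).tolist(),"plaque-pointer y",1e3*ey@(x[:2]-T4[0][:2]))
E
python3 ptr.py|sed -n '/fff/,$p'
```

```text
fff
near 0.32166856863056253 far 0.20966993343602508
near 0.2890388454017063 far 0.17985091968172598
[0.60241496 0.2634684  0.09784693 0.09027175 0.        ] [[0.2, -0.5], [-0.0, -0.2], [-0.4, 0.1], [0.2, 0.6]] plaque-pointer y -0.17223637427385913
```

View pics/top36.png

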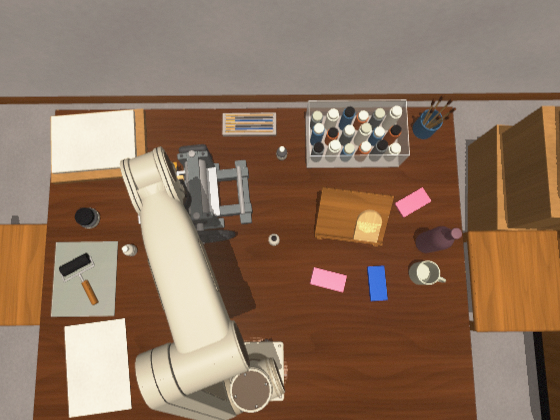

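The bed is within about 0.3 mm of both pointers, all four bottles stand, the arched blank is untouched, and the gripper hangs clear.

```bash
python3 -c "
from workcell import robot
print(robot.finish_job())"
```

```text
the job is handed in; nothing more can be done
None
```

The plaque is printed and the job is handed in at about 37 s of the 72 s allowed.

**Placing:** I took the plaque off the easel by its long sides. Since the tool cannot tilt, I pivoted it flat on the clear table and re-gripped it level. I then lowered it onto the block with about 2.5 N of contact. A camera fit put it within about 0.2 mm of the block's middle and inside all four corners, same face up.

**Cranking:** The bed was driven only with the handwheel: four strokes at the upper rim, then one small trim that took out about 1 mm of shortfall.

**Last checks:**
- **Bed at the pointers:** the bed's centre lines are about 0.3 mm short of the near pointer and 0.2 mm short of the far one. The plaque's own position agrees, at about 0.2 mm short.
- **Plaque:** it fits as lying flat inside the corners, with image residuals up to 0.6 pixels.
- **Surroundings:** the arched blank is still on the easel and all bottles stand. The gripper hung about 90 mm above the press, touching nothing.

**Disagreements:**
- Camera heights read 2–3 mm low against the text. I corrected for this by comparing like with like.
- The wheel-hub fit left residuals of a few pixels, but the rim forces I read stayed under 20 N.
- While looking at the press, the last joint reached its range limit. I avoided it afterwards by gripping half a turn round.

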